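Unstack the pottery lids and put each on its jar

TASK

The four stoneware lids have been left in two piles, a small lid on top of a big one. Take the piles apart and set each lid on its own jar - round on round, square on square, big on big, small on small - seated down over the neck with the square ones turned to line up with their jars. Keep the lids level, do not drop them, and leave the little white cup and the cone stand where they are.

Things in the scene. Friction and masses are not known exactly. Their poses are not given: they have to be found in the camera images.
- lid_big_round: big round buff clay cap lid, 108 mm across, 0.1-0.5 kg: flat top 36 mm above its lower rim, with a round knob 26 mm in diameter 26 mm tall in the middle (62 mm in all). Hollow below, 30 mm deep, walls 7 mm, so it covers the knob of a lid under it (without touching) or its jar's neck. Origin: centre of the lower rim's plane; z up; yaw means nothing.
- lid_big_square: big square buff clay cap lid, 92 x 92 mm, 0.1-0.5 kg: flat top 36 mm above its lower rim, with a square knob 26 x 26 mm, sides parallel to the lid's, 26 mm tall in the middle (62 mm in all). Hollow below, 30 mm deep, walls 7 mm, so it covers the knob of a lid under it (without touching) or its jar's neck. Origin: centre of the lower rim's plane; z up; x, y square to the sides.
- lid_small_round: small round buff clay cap lid, 72 mm across, 0.1-0.5 kg: flat top 36 mm above its lower rim, with a round knob 26 mm in diameter 26 mm tall in the middle (62 mm in all). Hollow below, 30 mm deep, walls 7 mm, so it covers the knob of a lid under it (without touching) or its jar's neck. Origin: centre of the lower rim's plane; z up; yaw means nothing.
- lid_small_square: small square buff clay cap lid, 62 x 62 mm, 0.1-0.5 kg: flat top 36 mm above its lower rim, with a square knob 26 x 26 mm, sides parallel to the lid's, 26 mm tall in the middle (62 mm in all). Hollow below, 30 mm deep, walls 7 mm, so it covers the knob of a lid under it (without touching) or its jar's neck. Origin: centre of the lower rim's plane; z up; x, y square to the sides.
- jar_big_round: big round jar of lid_big_round, same clay, fixed: body 112 mm in diameter, flat shoulder 70 mm above the bench, and in its middle an open round neck 76 mm in diameter rising 12 mm more. The lid's hollow goes over the neck with 9 mm to spare all round; its rim rests on the shoulder, so its origin is then 70 mm above the jar's. Origin: centre of the underside, on the bench; z up; yaw means nothing.
- jar_big_square: big square jar of lid_big_square, same clay, fixed: body 96 x 96 mm, flat shoulder 60 mm above the bench, and in its middle an open square neck 60 x 60 mm rising 12 mm more. The lid's hollow goes over the neck with 9 mm to spare all round; its rim rests on the shoulder, so its origin is then 60 mm above the jar's. Origin: centre of the underside, on the bench; z up; x, y square to the sides.
- jar_small_round: small round jar of lid_small_round, same clay, fixed: body 76 mm in diameter, flat shoulder 80 mm above the bench, and in its middle an open round neck 40 mm in diameter rising 12 mm more. The lid's hollow goes over the neck with 9 mm to spare all round; its rim rests on the shoulder, so its origin is then 80 mm above the jar's. Origin: centre of the underside, on the bench; z up; yaw means nothing.
- jar_small_square: small square jar of lid_small_square, same clay, fixed: body 66 x 66 mm, flat shoulder 65 mm above the bench, and in its middle an open square neck 30 x 30 mm rising 12 mm more. The lid's hollow goes over the neck with 9 mm to spare all round; its rim rests on the shoulder, so its origin is then 65 mm above the jar's. Origin: centre of the underside, on the bench; z up; x, y square to the sides.
- glaze_cup: small white open cup, 44 mm across, 32 mm tall, 0.07 kg, loose, standing among the jars; leave it where it is. Origin: centre of its underside.
- cone_stand: small terracotta bar 50 x 22 mm with three little white firing cones, 38 mm tall in all, 0.06 kg, loose, standing among the jars; leave it where it is. Origin: centre of its underside.
Things that resemble listed ones, but are neither listed nor needed, are in the scene too. Leave any red look-alike of the lid_small_square alone.

How it is judged:
At the end, for the whole second after the job is handed in: Each of the four lids lies on its own jar: centred within 13 mm, its rim down on the shoulder (within 4 mm), level within 0.08 rad, the square ones turned to within 0.2 rad of their jar's sides (any quarter turn), all released and at rest (horizontal distance between lid_big_round and jar_big_round below 0.013 m and z of lid_big_round in the frame of jar_big_round between 0.066 and 0.074 m and angle between each of lid_big_round, lid_big_square, lid_small_round, lid_small_square's own z axis and vertical below 0.08 rad and linear speed of each of lid_big_round, lid_big_square, lid_small_round, lid_small_square below 0.02 m/s and contact force between the fingers and lid_big_round below 0.05 N and horizontal distance between lid_big_square and jar_big_square below 0.013 m and z of lid_big_square in the frame of jar_big_square between 0.056 and 0.064 m and contact force between the fingers and lid_big_square below 0.05 N and (angle between the x axis of lid_big_square and the x axis of jar_big_square, either way round below 0.2 rad or angle between the x axis of lid_big_square and the y axis of jar_big_square, either way round below 0.2 rad) and horizontal distance between lid_small_round and jar_small_round below 0.013 m and z of lid_small_round in the frame of jar_small_round between 0.076 and 0.084 m and contact force between the fingers and lid_small_round below 0.05 N and horizontal distance between lid_small_square and jar_small_square below 0.013 m and z of lid_small_square in the frame of jar_small_square between 0.061 and 0.069 m and contact force between the fingers and lid_small_square below 0.05 N and (angle between the x axis of lid_small_square and the x axis of jar_small_square, either way round below 0.2 rad or angle between the x axis of lid_small_square and the y axis of jar_small_square, either way round below 0.2 rad)); the robot touches nothing.
It fails at once if a lid is dropped (it moves faster than 0.8 m/s with no finger on it: a fall of more than about 30 mm) ((linear speed of lid_big_round above 0.8 m/s and contact force between the fingers and lid_big_round below 0.05 N) or (linear speed of lid_big_square above 0.8 m/s and contact force between the fingers and lid_big_square below 0.05 N) or (linear speed of lid_small_round above 0.8 m/s and contact force between the fingers and lid_small_round below 0.05 N) or (linear speed of lid_small_square above 0.8 m/s and contact force between the fingers and lid_small_square below 0.05 N)).
It fails at once if a lid is tipped by more than 40 degrees (angle between any of lid_big_round, lid_big_square, lid_small_round, lid_small_square's own z axis and vertical above 0.7 rad).
It fails at once if glaze_cup is shifted by more than 25 mm or knocked over (distance of glaze_cup from where it was at the start of the episode above 0.025 m or angle between glaze_cup's own z axis and vertical above 0.6 rad).
It fails at once if cone_stand is shifted by more than 25 mm or knocked over (distance of cone_stand from where it was at the start of the episode above 0.025 m or angle between cone_stand's own z axis and vertical above 0.6 rad).
It also fails if it takes over 96 s, if anything falls off the work surface, if the arm or the gripper's body presses on something with over 40 N, if the wrist force passes 120 N, or if a joint passes its speed limit or range.

ROBOT

A 6-joint arm with a two-finger parallel gripper is mounted at the origin on the work surface. World frame = base frame: x ahead of the robot, y to its left, z up, the work surface at z = 0. Lengths are in m, angles in rad, forces in N, time in s.
With the tool pointing down it reaches from about 0.375 to 0.9 m from the base axis. Payload 3.1 kg.
Tool frame: the origin (TCP) lies midway between the tips of the shut fingers; the grasp point (between the pads) lies 19 mm behind it (manip.grasp_offset is the distance from the TCP to the grasp point, in m); z points along the fingers, y is the line along which they close (so a half turn about z gives the same grasp; the last joint's range is limited). The gripper opens to 85 mm and grips with 20 to 120 N. Pads are 22 mm wide; open, the fingers measure 114 mm over their backs; the gripper's body (76 mm by 85 mm) begins 54 mm behind the grasp point. The pads swing forward as they close: fully open they stand 13 mm farther back than shut.
Start: joints at [-1.44, 0.527, 1.433, -0, 1.181, -0.178], TCP at [0.19, -0.595, 0.231] pointing down, gripper open.
Joint ranges: [-3.08, 3.08], [-0.75, 2.2], [0.22, 2.44], [-1.43, 4.57], [0, 2.65], [-2.85, 2.85]. Speed limits (rad/s): [2.79, 2.79, 3.14, 3.14, 3.14, 3.14].

INTERFACE

Orientations are given as a unit quaternion [x, y, z, w].
In Python, from station import sensors, cams, order, manip gives the robot as it stands.
- The arm moves only by the tool move_arm, never from a script. Its argument "targets" is a list of rows, each an object of numbers: "dx", "dy", "dz": the shift along the world's x, y, z normalised to -1 to 1, where 1 is 25 mm; "rx", "ry", "rz": the turn, a rotation vector about the world's x, y, z normalised to -1 to 1, where 1 is 30 degrees. A call has exactly 10 rows; each row shifts and turns the commanded pose from where the row before left it; what a row does not reach is not made up. A row lasts 1/8 s, in which the tool goes at most 62.5 mm and 10.7 degrees, less where a joint would pass 70% of its speed; a pose out of reach is approached as far as the arm can. A call with a number of a shift or a turn outside -1 to 1 is refused whole. A call with a gripper value outside its range is refused whole. "claw" is the opening in per cent of the stroke, from 0 (shut) to 100 (fully open), set as the call begins (left out, the last holds). The fingers move at their own pace and stop on an object; "newtons" is the grip in N (left out, the last holds). Time passes only in rows, so rows that do not move let the fingers close, or fill a call up. It gives the time, the measured TCP pose, the force, the opening and the grip force at its end, in the units of the state.
- sensors.sense(): the state, without advancing time (a new reading comes with each control period).
- cams.snapshot(name): name is "scene" or "side" or "wrist"; returns the picture (420x560x3 uint8, red, green, blue); there is no depth.
- cams.camera_model(name): a dict with "fx", "fy", "cx", "cy" (pixels), "extrinsics" (4x4, takes a point from world to camera coordinates). Camera axes: x right, y down, z forward; pixel columns grow to the right and rows downward; lengths in m; the calibration is good to about 2 mm. A picture is of the moment at which its call begins: read the wrist's pose just before it. camera_model takes no time and is no camera call; for the wrist camera it gives the pose at the moment of the call.
- order.sign_off(): hands the job in; it is judged then, once.
The state is a dict: "t": time; "q": joint angles; "qd": joint speeds; "tau": joint torques, N m; "tcp_pos": TCP position; "tool_rot": TCP orientation; "force": force on the tool from outside, world axes, zero at the start; "ft_torque": the same for the moment, N m; "finger_gap": opening from 0.0 (shut) to 1.0 (fully open); "gripper_force": force on a finger pad.
Only numpy, scipy, OpenCV 4.12 (cv2) and the standard library are available. Lean on these libraries where they do the work, as an engineer would, in place of code of your own. Each camera call takes 0.05 s, during which the arm holds its last target. There are 200 camera calls.

## Working session

There is one attempt and no reset: what is moved stays moved. The work goes in short steps, Python scripts to look and compute and a tool call to move; the robot and the scene stay as the last step left them, time stands still between calls to the robot, and variables do not carry over. Pictures are saved under pics/ and viewed, at most 14 in all, crops included, and the job is handed in when it is done.

Besides the shell and the picture viewer there is one more tool, called after "Emit:" as name([rows], argument=value, ...), one row to a line, values as JSON. move_arm: Moves the arm, as the interface text tells. Scaled input: -1 to 1 covers 25 mm each way for a shift and 30 degrees each way for a turn. Its arguments: {"type":"object","properties":{"targets":{"type":"array"},"claw":{"type":"number"},"newtons":{"type":"number"}},"required":["targets"]}

```bash
ls; mkdir -p pics
python3 - <<'E'
from station import sensors, cams
import cv2
for n in ["scene","side"]:
    im=cams.snapshot(n); cv2.imwrite(f"pics/{n}0.png",cv2.resize(im[:,:,::-1],(800,600),interpolation=cv2.INTER_CUBIC))
    m=cams.camera_model(n); print(n,m)
s=sensors.sense(); print(s)
E
```

```text
pics
scene {'fx': 392.8249986150554, 'fy': 392.8249986150554, 'cx': 282.38188431100014, 'cy': 206.65367340062514, 'extrinsics': array([[ 0.60039497,  0.7995315 ,  0.01659108, -0.407703  ],
       [ 0.64097674, -0.4687179 , -0.60782593, -0.3578086 ],
       [-0.47819944,  0.37557012, -0.79389696,  1.17591794],
       [ 0.        ,  0.        ,  0.        ,  1.        ]])}
side {'fx': 428.8462110419886, 'fy': 428.8462110419886, 'cx': 278.554072073696, 'cy': 206.69172472292053, 'extrinsics': array([[-0.94516638, -0.32654793, -0.00519258,  0.59528864],
       [-0.18930403,  0.56074258, -0.80605939,  0.12503988],
       [ 0.26612873, -0.76087726, -0.59181187,  0.73744189],
       [ 0.        ,  0.        ,  0.        ,  1.        ]])}
{'t': 0.1, 'q': array([-1.44053078e+00,  5.28355746e-01,  1.43376557e+00,  4.37472496e-06,
        1.18140992e+00, -1.78504393e-01]), 'qd': array([ 0.0018691 , -0.00042924, -0.00214563,  0.00147162, -0.00161448,
        0.0023327 ]), 'tau': array([-1.76535718e-04, -4.43304205e+01, -1.78586322e+01, -2.83852796e-04,
        3.88684741e-03,  4.89960584e-06]), 'tcp_pos': array([ 0.18987152, -0.59478937,  0.23044494]), 'tool_rot': array([ 9.88105956e-01,  1.53771518e-01,  2.53986278e-05, -9.68957266e-04]), 'force': array([0.06377561, 0.9617149 , 0.44106272]), 'ft_torque': array([ 0.05825775,  0.02639805, -0.01709225]), 'gripper_force': 0.0, 'finger_gap': 1.0004535309985738}
```

View pics/scene0.png

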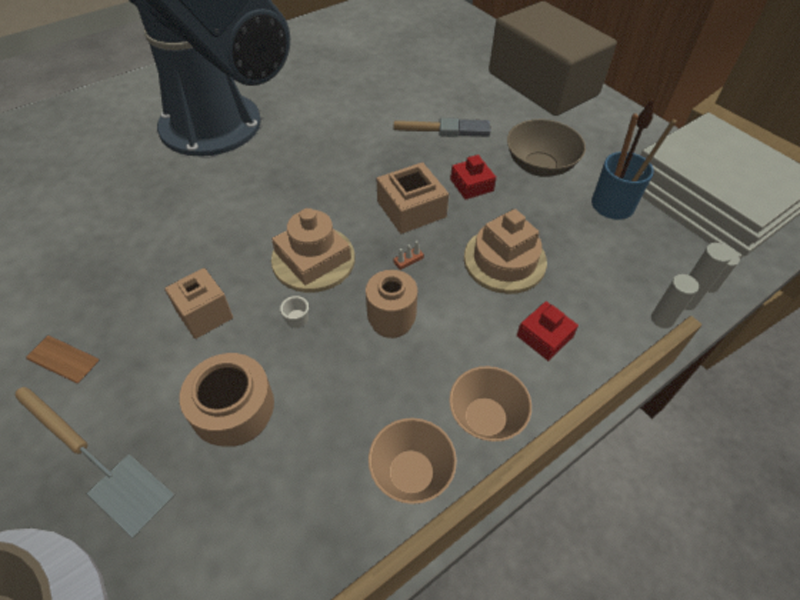

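View pics/side0.png

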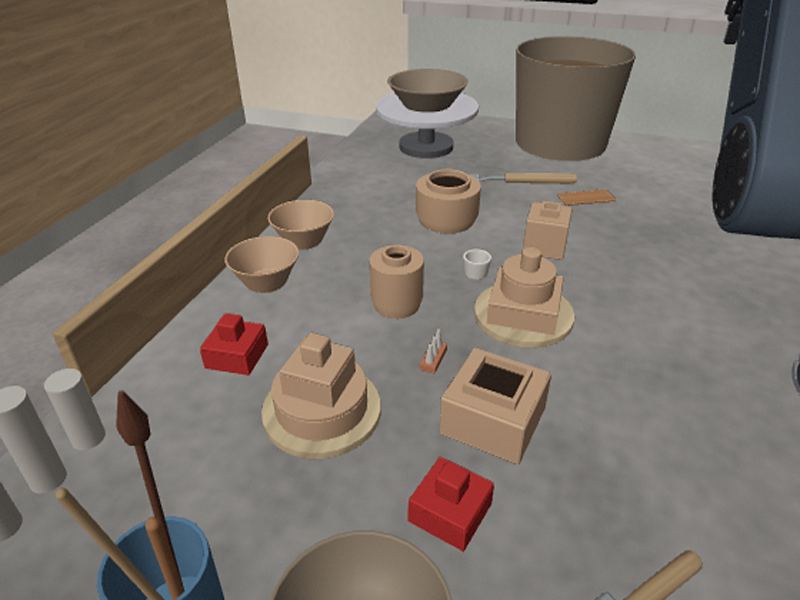

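The scene view shows small round lid on big square lid at (308,240) and small square on big round at (510,245). The jars are small square (197,300), big square (412,195), small round (391,300) and big round (227,398). The red decoys are at (473,177) and (547,330). Next I'll enlarge both views to read corners.

Run:
```python
import cv2
a=cv2.imread("pics/scene0.png"); b=cv2.imread("pics/side0.png")
cv2.imwrite("pics/sc_crop.png",cv2.resize(a[150:450,160:560],(800,600),interpolation=cv2.INTER_CUBIC))
cv2.imwrite("pics/sd_crop.png",cv2.resize(b[165:465,230:630],(800,600),interpolation=cv2.INTER_CUBIC))
```

```text
(no output)
```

View pics/sc_crop.png

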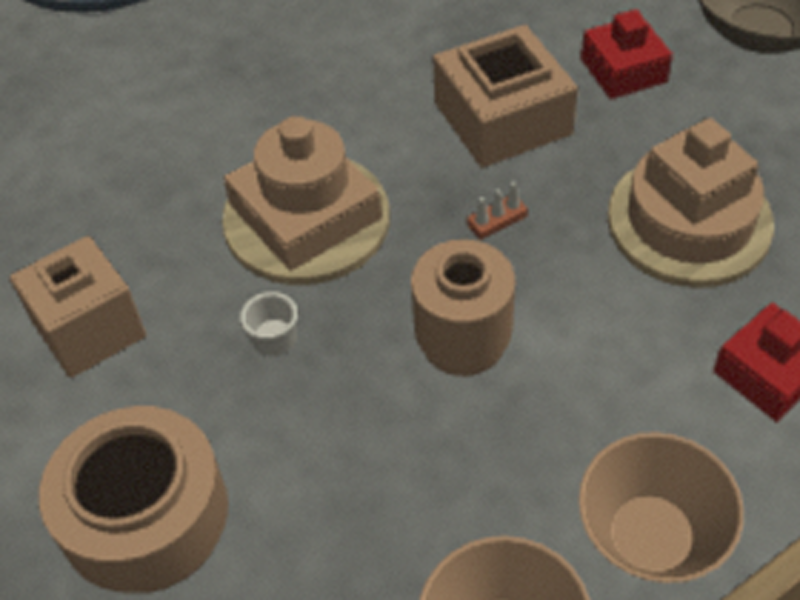

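View pics/sd_crop.png

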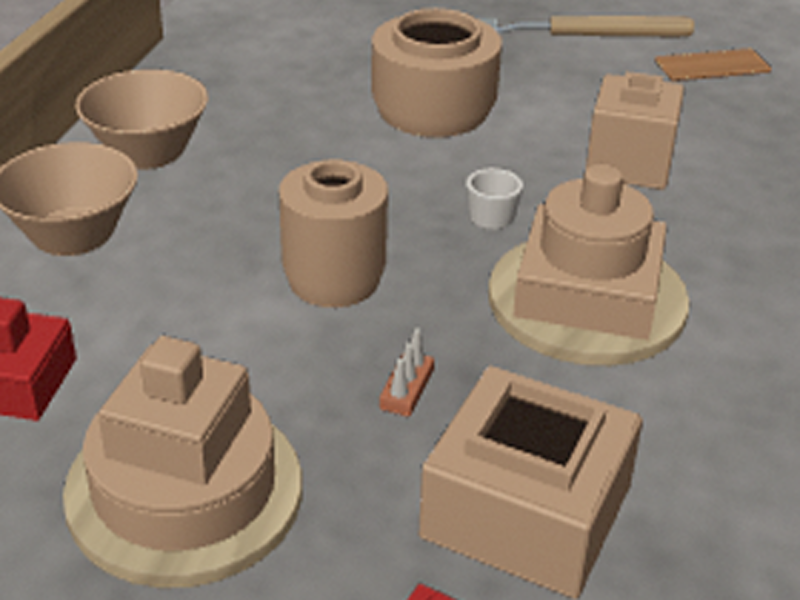

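The enlarged views give corners and extremes for all the jars and lids. Now I'll fit poses to them by least squares.

```bash
cat > geo.py <<'E'
import numpy as np
from scipy.optimize import least_squares
from station import cams
M={n:cams.camera_model(n) for n in("scene","side")}
def proj(n,P,m=None):
    m=m or M[n]; P=np.atleast_2d(P); E=m["extrinsics"]; c=P@E[:3,:3].T+E[:3,3]
    return np.c_[m["fx"]*c[:,0]/c[:,2]+m["cx"], m["fy"]*c[:,1]/c[:,2]+m["cy"]]
OFF={"scene":(160,150),"side":(230,165)}
def orig(n,u,v): return np.array([(OFF[n][0]+u/2)*.7-.15,(OFF[n][1]+v/2)*.7-.15])
th=np.linspace(0,2*np.pi,181)
def circ(x,y,z,r): return np.c_[x+r*np.cos(th),y+r*np.sin(th),0*th+z]
def inv(n,u,v,z):
    m=M[n];E=m["extrinsics"];d=E[:3,:3].T@np.array([(u-m["cx"])/m["fx"],(v-m["cy"])/m["fy"],1]);c=-E[:3,:3].T@E[:3,3]
    return (c+d*(z-c[2])/d[2])[:2]
E
cat > fit.py <<'E'
from geo import *
# squares: (view,u,v,h,[corner matched to nearest]) ; half side
S={"jar_big_square":(.048,0,[("scene",434,66,.06),("scene",524,28,.06),("scene",576,93,.06),("scene",484,123,.06),("scene",486,166,0),("scene",574,138,0),("side",490,368,.06),("side",640,413,.06),("side",424,465,.06),("side",420,537,0),("side",578,597,0)]),
"jar_small_square":(.033,0,[("scene",11,277,.065),("scene",91,238,.065),("scene",130,291,.065),("scene",62,321,.065),("scene",72,376,0),("scene",145,333,0),("side",605,77,.065),("side",684,83,.065),("side",592,120,.065),("side",674,126,.065),("side",665,186,0)]),
"lid_big_square":(.046,1,[("scene",226,180,.036),("scene",381,194,.036),("scene",290,240,.036),("scene",292,264,0),("scene",381,214,0),("side",666,226,.036),("side",517,287,.036),("side",655,300,.036),("side",515,318,0),("side",650,336,0)]),
"lid_small_square":(.031,1,[("scene",654,143,.036),("scene",756,162,.036),("scene",695,192,.036),("scene",697,216,0),("scene",757,184,0),("side",104,407,.036),("side",249,370,.036),("side",205,441,.036),("side",207,478,0),("side",106,444,0)])}
def sq(p,a,h):
    k=np.array([[1,1],[-1,1],[-1,-1],[1,-1]])*a; c,s=np.cos(p[3]),np.sin(p[3])
    return np.c_[p[0]+k@[c,-s],p[1]+k@[s,c],np.full(4,p[2]+h)]
for n,(a,fz,pts) in S.items():
    v,u,w,h=pts[0]; best=None
    ctr=np.mean([inv(q[0],*orig(*q[:3]),q[3]+.036*fz) for q in pts if q[3]>0],0)
    def f(p,out=False):
        p=np.array([p[0],p[1],p[2] if fz else 0,p[3]]); r=[]
        for v,u,w,h in pts:
            d=proj(v,sq(p,a,h))-orig(v,u,w); r.append(d[np.argmin((d**2).sum(1))])
        return np.array(r) if out else np.ravel(r)
    for y in np.arange(0,1.57,.2):
        s=least_squares(f,[*ctr,.03*fz,y],loss="soft_l1",x_scale=[.01,.01,.01,.1])
        if best is None or s.cost<best.cost: best=s
    print(n,best.x.round(4),"yawdeg",round(np.degrees(best.x[3])%90,1),"res",np.abs(f(best.x,1)).max(1).round(1))
# rounds: (view, which extreme, value, height, radius)
L,R,T,B=(0,0),(0,1),(1,0),(1,1)
C={"jar_small_round":(0,.45,0,[("scene",L,412,.08,.038),("scene",R,516,.08,.038),("scene",L,437,.092,.02),("scene",R,491,.092,.02),("scene",T,248,.092,.02),("scene",B,372,0,.038),("side",L,279,.08,.038),("side",R,388,.08,.038),("side",T,160,.092,.02),("side",B,304,0,.038)]),
"jar_big_round":(0,.4,0,[("scene",L,41,.07,.056),("scene",R,220,.07,.056),("scene",L,66,.082,.038),("scene",R,184,.082,.038),("scene",B,590,0,.056),("side",L,371,.07,.056),("side",R,502,.07,.056),("side",T,8,.082,.038),("side",B,133,0,.056)]),
"lid_small_round":(1,.4,0,[("scene",L,253,.036,.036),("scene",R,348,.036,.036),("scene",L,279,.062,.013),("scene",R,315,.062,.013),("scene",T,117,.062,.013),("scene",B,211,0,.036),("side",L,544,.036,.036),("side",R,652,.036,.036),("side",T,165,.062,.013),("side",B,276,0,.036),("side",L,585,.062,.013),("side",R,622,.062,.013)]),
"lid_big_round":(1,.5,.1,[("scene",L,632,.036,.054),("scene",R,763,.036,.054),("scene",B,258,0,.054),("side",L,83,.036,.054),("side",R,274,.036,.054),("side",B,546,0,.054)])}
for n,(fz,x,y,pts) in C.items():
    def f(p):
        r=[]
        for v,(ax,mx),val,h,rad in pts:
            q=proj(v,circ(p[0],p[1],p[2]*fz+h,rad))[:,ax]
            r.append((q.max() if mx else q.min())-orig(v,val,val)[ax])
        return np.array(r)
    s=least_squares(f,[x,y,.03*fz],loss="soft_l1",x_scale=[.01]*3); print(n,s.x.round(4),"res",s.fun.round(1))
print("cup",inv("scene",*orig("scene",269,316),.032),inv("side",*orig("side",494,185),.032))
print("stand",inv("scene",*orig("scene",498,218),.008),inv("side",*orig("side",407,387),.008))
E
python3 fit.py
```

```text
jar_big_square [ 0.4493  0.1882 -0.0039  1.4328] yawdeg 82.1 res [4.3 2.4 3.  1.  2.  1.3 2.8 1.1 1.9 1.8 1.4]
jar_small_square [ 0.4474 -0.2133  0.0233  1.5968] yawdeg 1.5 res [2.4 3.2 2.8 4.9 0.4 2.2 1.6 0.2 3.5 1.3 2.4]
lid_big_square [ 0.4487 -0.0177  0.0104  1.641 ] yawdeg 4.0 res [1.5 2.9 0.9 2.1 0.8 0.9 2.7 1.  1.1 2.5]
lid_small_square [ 0.6401  0.2394  0.0508 -0.0271] yawdeg 88.4 res [2.9 1.9 1.  2.4 3.4 2.1 2.5 1.8 2.1 4. ]
jar_small_round [0.6267 0.0159 0.    ] res [-0.3 -0.2 -0.5  0.  -1.9  2.1 -0.6 -0.1 -0.2  3.7]
jar_big_round [ 0.6236 -0.2491  0.    ] res [ 0.2 -0.6 -0.2  1.   1.7  0.4  0.4  0.3  4. ]
lid_small_round [ 0.4499 -0.0151  0.0478] res [ 0.4 -0.8  0.  -0.7 -1.7  0.4 -0.3  0.2 -0.5  2.2 -1.   0.1]
lid_big_round [0.6412 0.2404 0.0175] res [-0.8 -0.2 -0.2 -0.5 -0.1  0.1]
cup [ 0.54172606 -0.10476696] [ 0.53643393 -0.09950459]
stand [0.54927672 0.10866124] [0.54156455 0.11598441]
```

The round fits agree to under 1 px at the sides. The square ones are worse, so I'll check them with an overlay.

```bash
cat > ov.py <<'E'
from geo import *
import cv2
def sqc(x,y,z,yaw,a):
    k=np.array([[1,1],[-1,1],[-1,-1],[1,-1]])*a; c,s=np.cos(yaw),np.sin(yaw)
    return np.c_[x+k@[c,-s],y+k@[s,c],np.full(4,z)]
def draw(n,src,dst,shapes):
    a=cv2.imread(src); o=OFF[n]; im=cv2.resize(a[o[1]:o[1]+300,o[0]:o[0]+400],(800,600),interpolation=cv2.INTER_CUBIC)
    for P in shapes:
        q=(((proj(n,P)+.15)/.7-o)*2).round().astype(np.int32); cv2.polylines(im,[q.reshape(-1,1,2)],True,(0,255,0),1)
    cv2.imwrite(dst,im)
E
python3 - <<'E'
from ov import *
r=np.radians
sh=[]
for x,y,z,a,yaw in[(.4493,.1882,.06,.048,-7.9),(.4493,.1882,0,.048,-7.9),(.4474,-.2133,.065,.033,1.5),(.4474,-.2133,0,.033,1.5),(.4487,-.0177,.0464,.046,4),(.4487,-.0177,.0104,.046,4),(.6401,.2394,.0868,.031,-1.6),(.6401,.2394,.0508,.031,-1.6)]: sh.append(sqc(x,y,z,r(yaw),a))
for x,y,z,q in[(.6267,.0159,.08,.038),(.6267,.0159,0,.038),(.6236,-.2491,.07,.056),(.6236,-.2491,0,.056),(.45,-.0151,.0838,.036),(.6412,.2404,.0535,.054)]: sh.append(circ(x,y,z,q))
draw("scene","pics/scene0.png","pics/ov_sc.png",sh)
draw("side","pics/side0.png","pics/ov_sd.png",sh)
E
```

```text
(no output)
```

View pics/ov_sc.png

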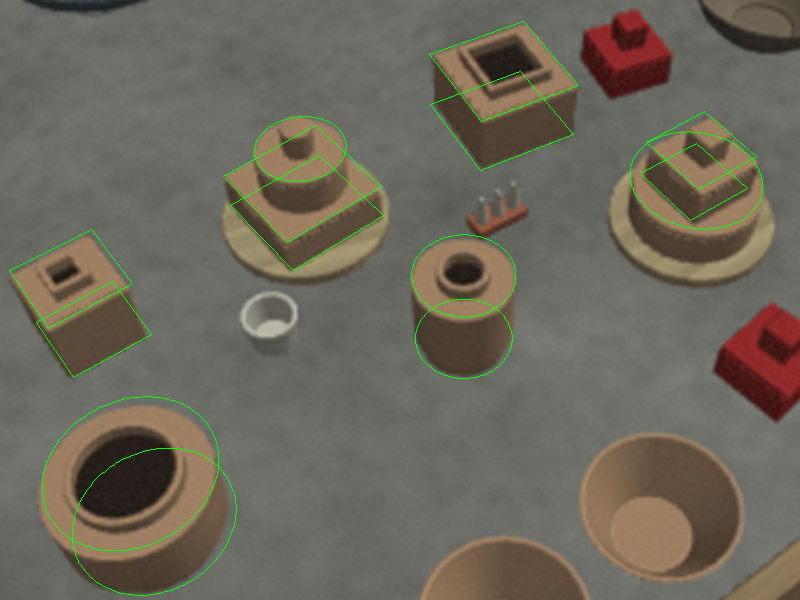

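Predicted heights look slightly too tall compared with what is seen. I'll test single-view fits to find out why, and look at the side overlay.

Run:
```python
from geo import *
L,R,T,B=(0,0),(0,1),(1,0),(1,1)
C={"jsr":(.62,.016,[("scene",L,412,.08,.038),("scene",R,516,.08,.038),("scene",L,437,.092,.02),("scene",R,491,.092,.02),("scene",T,240,.08,.038),("scene",T,248,.092,.02),("scene",B,372,0,.038),("side",L,279,.08,.038),("side",R,388,.08,.038),("side",T,160,.092,.02),("side",B,304,0,.038),("side",T,163,.08,.038)]),
"jbr":(.62,-.25,[("scene",L,41,.07,.056),("scene",R,220,.07,.056),("scene",T,406,.07,.056),("scene",L,66,.082,.038),("scene",R,184,.082,.038),("scene",T,420,.082,.038),("scene",B,590,0,.056),("side",L,371,.07,.056),("side",R,502,.07,.056),("side",T,8,.082,.038),("side",B,133,0,.056)])}
for n,(x,y,pts) in C.items():
  for vs in(["scene"],["side"],["scene","side"]):
   for kz in (0,1):
    P=[p for p in pts if p[0] in vs]
    def f(p):
        r=[]
        for v,(ax,mx),val,h,rad in P:
            q=proj(v,circ(p[0],p[1],p[2]*kz+h*(1+p[3]*0),rad))[:,ax]
            r.append((q.max() if mx else q.min())-orig(v,val,val)[ax])
        return np.array(r)
    s=least_squares(f,[x,y,0,0],x_scale=[.01,.01,.01,.1]); print(n,vs,kz,s.x.round(4),s.fun.round(1))
```

```text
jsr ['scene'] 0 [0.6282 0.0154 0.     0.    ] [-0.1  0.1 -0.3  0.3 -1.4 -1.4  2.6]
jsr ['scene'] 1 [ 0.6037  0.0333 -0.0395  0.    ] [ 1.  -1.   0.3 -0.3 -0.4 -0.5  0.9]
jsr ['side'] 0 [0.6273 0.0119 0.     0.    ] [-0.2  0.2 -1.2  2.5 -1.8]
jsr ['side'] 1 [ 0.6414 -0.028  -0.0288  0.    ] [ 0.9 -0.9 -0.   0.7 -0.7]
jsr ['scene', 'side'] 0 [0.6278 0.0146 0.     0.    ] [-0.5 -0.4 -0.7 -0.2 -1.4 -1.3  2.7 -0.9 -0.5 -0.6  3.3 -1.2]
jsr ['scene', 'side'] 1 [6.278e-01 1.460e-02 5.000e-04 0.000e+00] [-0.5 -0.3 -0.7 -0.1 -1.5 -1.4  2.6 -0.9 -0.5 -0.8  3.1 -1.4]
jbr ['scene'] 0 [ 0.6266 -0.2508  0.      0.    ] [ 0.1 -0.6 -1.9 -0.4  0.9 -2.   3.4]
jbr ['scene'] 1 [ 0.6087 -0.2496 -0.0288  0.    ] [ 1.3 -1.9 -0.7  0.5  0.  -1.   1.7]
jbr ['side'] 0 [ 0.6278 -0.2606  0.      0.    ] [ 0.2 -0.2 -1.8  1.5]
jbr ['side'] 1 [ 0.6352 -0.2904 -0.0163  0.    ] [ 0.9 -0.9 -0.9  0.9]
jbr ['scene', 'side'] 0 [ 0.6265 -0.2514  0.      0.    ] [-0.3 -0.9 -1.8 -0.7  0.6 -1.9  3.6 -0.4 -0.6 -0.3  3.4]
jbr ['scene', 'side'] 1 [ 0.6272 -0.2512  0.0018  0.    ] [-0.3 -0.8 -2.1 -0.8  0.7 -2.2  3.4 -0.7 -0.8 -0.9  2.7]
```

View pics/ov_sd.png

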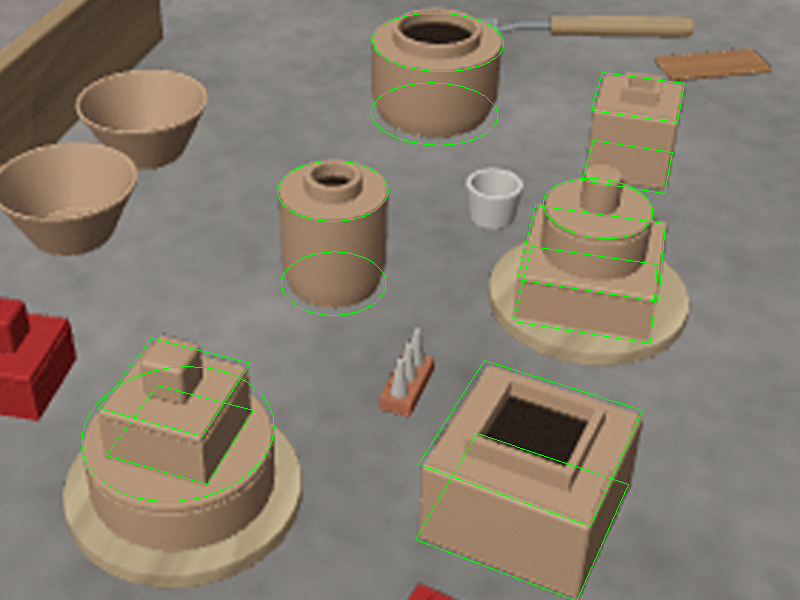

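The overlay shows the visible edges are slightly rounded, and positions are good to about 5 mm. I'll move over pile A and refine with the wrist camera.

Emit:
move_arm([
  {"dx":0.34,"dy":0.77,"dz":0.12,"rz":-0.015},
  {"dx":0.34,"dy":0.77,"dz":0.12,"rz":-0.015},
  {"dx":0.34,"dy":0.77,"dz":0.12,"rz":-0.015},
  {"dx":0.34,"dy":0.77,"dz":0.12,"rz":-0.015},
  {"dx":0.34,"dy":0.77,"dz":0.12,"rz":-0.015},
  {"dx":0.34,"dy":0.77,"dz":0.12,"rz":-0.015},
  {"dx":0.34,"dy":0.77,"dz":0.12,"rz":-0.015},
  {"dx":0.34,"dy":0.77,"dz":0.12,"rz":-0.015},
  {"dx":0.34,"dy":0.77,"dz":0.12,"rz":-0.015},
  {"dx":0.34,"dy":0.77,"dz":0.12,"rz":-0.015},
], claw=100, newtons=60)

```text
schema error: expected keys dx, dy, dz, rx, ry, rz
```

Emit:
move_arm([
  {"dx":0.34,"dy":0.77,"dz":0.12,"rz":-0.015},
  {"dx":0.34,"dy":0.77,"dz":0.12,"rz":-0.015},
  {"dx":0.34,"dy":0.77,"dz":0.12,"rz":-0.015},
  {"dx":0.34,"dy":0.77,"dz":0.12,"rz":-0.015},
  {"dx":0.34,"dy":0.77,"dz":0.12,"rz":-0.015},
  {"dx":0.34,"dy":0.77,"dz":0.12,"rz":-0.015},
  {"dx":0.34,"dy":0.77,"dz":0.12,"rz":-0.015},
  {"dx":0.34,"dy":0.77,"dz":0.12,"rz":-0.015},
  {"dx":0.34,"dy":0.77,"dz":0.12,"rz":-0.015},
  {"dx":0.34,"dy":0.77,"dz":0.12,"rz":-0.015},
])

```text
schema error: expected keys dx, dy, dz, rx, ry, rz
```

Run:
```python
from station import sensors, cams
import cv2,numpy as np
s=sensors.sense(); print(s["t"],s["tcp_pos"],s["tool_rot"]);m=cams.camera_model("wrist");E=m["extrinsics"];print(m["fx"],-E[:3,:3].T@E[:3,3],E[:3,:3].round(3))
im=cams.snapshot("wrist");np.savez("pics/w1.npz",im=im,E=E);cv2.imwrite("pics/w1.png",im[:,:,::-1])
```

```text
0.1 [ 0.18987152 -0.59478937  0.23044494] [ 9.88105956e-01  1.53771518e-01  2.53986278e-05 -9.68957266e-04]
294.7918376616535 [ 0.25547239 -0.57389641  0.37247972] [[ 0.305 -0.952 -0.002]
 [-0.916 -0.294  0.272]
 [-0.259 -0.081 -0.962]]
```

View pics/w1.png

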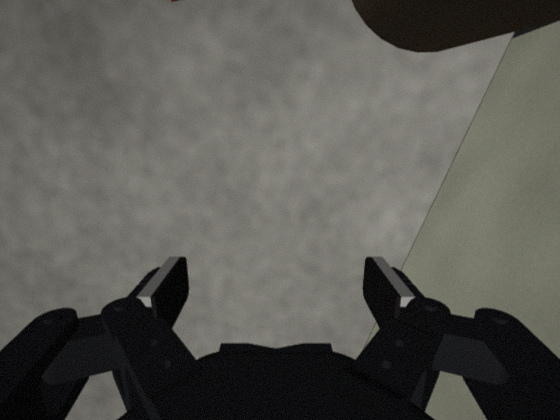

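The wrist picture shows only bench, because the move was refused for missing keys. I'll repeat it with every key.

Emit:
move_arm([
  {"dx":0.34,"dy":0.77,"dz":0.12,"rx":0,"ry":0,"rz":-0.015},
  {"dx":0.34,"dy":0.77,"dz":0.12,"rx":0,"ry":0,"rz":-0.015},
  {"dx":0.34,"dy":0.77,"dz":0.12,"rx":0,"ry":0,"rz":-0.015},
  {"dx":0.34,"dy":0.77,"dz":0.12,"rx":0,"ry":0,"rz":-0.015},
  {"dx":0.34,"dy":0.77,"dz":0.12,"rx":0,"ry":0,"rz":-0.015},
  {"dx":0.34,"dy":0.77,"dz":0.12,"rx":0,"ry":0,"rz":-0.015},
  {"dx":0.34,"dy":0.77,"dz":0.12,"rx":0,"ry":0,"rz":-0.015},
  {"dx":0.34,"dy":0.77,"dz":0.12,"rx":0,"ry":0,"rz":-0.015},
  {"dx":0.34,"dy":0.77,"dz":0.12,"rx":0,"ry":0,"rz":-0.015},
  {"dx":0.34,"dy":0.77,"dz":0.12,"rx":0,"ry":0,"rz":-0.015},
], claw=100, newtons=60)

```text
t: 1.4
tcp_pos: [0.2755, -0.4017, 0.2615]
tool_rot: [0.993, 0.115, 0.0, 0.0]
force: [0.3, 0.3, -0.9]
finger_gap: 0.996
gripper_force: 0.0
```

Emit:
move_arm([
  {"dx":0.34,"dy":0.77,"dz":0.12,"rx":0,"ry":0,"rz":-0.015},
  {"dx":0.34,"dy":0.77,"dz":0.12,"rx":0,"ry":0,"rz":-0.015},
  {"dx":0.34,"dy":0.77,"dz":0.12,"rx":0,"ry":0,"rz":-0.015},
  {"dx":0.34,"dy":0.77,"dz":0.12,"rx":0,"ry":0,"rz":-0.015},
  {"dx":0.34,"dy":0.77,"dz":0.12,"rx":0,"ry":0,"rz":-0.015},
  {"dx":0.34,"dy":0.77,"dz":0.12,"rx":0,"ry":0,"rz":-0.015},
  {"dx":0.34,"dy":0.77,"dz":0.12,"rx":0,"ry":0,"rz":-0.015},
  {"dx":0.34,"dy":0.77,"dz":0.12,"rx":0,"ry":0,"rz":-0.015},
  {"dx":0.34,"dy":0.77,"dz":0.12,"rx":0,"ry":0,"rz":-0.015},
  {"dx":0.34,"dy":0.77,"dz":0.12,"rx":0,"ry":0,"rz":-0.015},
])

```text
t: 2.65
tcp_pos: [0.3602, -0.2092, 0.2915]
tool_rot: [0.997, 0.075, 0.0, 0.0]
force: [0.1, 0.4, -0.3]
finger_gap: 1.0
gripper_force: 0.0
```

```bash
cat > wr.py <<'E'
from station import sensors, cams
import cv2,numpy as np,sys
def shot(tag):
    s=sensors.sense(); print(round(s["t"],2),s["tcp_pos"].round(4),s["tool_rot"].round(4)); m=cams.camera_model("wrist")
    im=cams.snapshot("wrist"); np.savez(f"pics/{tag}.npz",im=im,**m); return im
E
python3 -c "from wr import *;shot('w2')"
```

```text
2.65 [ 0.3602 -0.2092  0.2915] [9.971e-01 7.550e-02 1.000e-04 1.000e-04]
```

Emit:
move_arm([
  {"dx":0.32,"dy":0.77,"dz":0.12,"rx":0,"ry":0,"rz":-0.015},
  {"dx":0.32,"dy":0.77,"dz":0.12,"rx":0,"ry":0,"rz":-0.015},
  {"dx":0.32,"dy":0.77,"dz":0.12,"rx":0,"ry":0,"rz":-0.015},
  {"dx":0.32,"dy":0.77,"dz":0.12,"rx":0,"ry":0,"rz":-0.015},
  {"dx":0.32,"dy":0.77,"dz":0.12,"rx":0,"ry":0,"rz":-0.015},
  {"dx":0.32,"dy":0.77,"dz":0.12,"rx":0,"ry":0,"rz":-0.015},
  {"dx":0.32,"dy":0.77,"dz":0.12,"rx":0,"ry":0,"rz":-0.015},
  {"dx":0.32,"dy":0.77,"dz":0.12,"rx":0,"ry":0,"rz":-0.015},
  {"dx":0.32,"dy":0.77,"dz":0.12,"rx":0,"ry":0,"rz":-0.015},
  {"dx":0.32,"dy":0.77,"dz":0.12,"rx":0,"ry":0,"rz":-0.015},
])

```text
t: 3.95
tcp_pos: [0.44, -0.0172, 0.3214]
tool_rot: [0.999, 0.036, 0.0, 0.0]
force: [-0.2, -1.0, 0.4]
finger_gap: 0.999
gripper_force: 0.0
```

```bash
python3 -c "
from wr import *
a=shot('w3');b=np.load('pics/w2.npz')['im']
o=np.vstack([cv2.resize(b[:300],(560,300)),cv2.resize(a[:300],(560,300))]);cv2.imwrite('pics/m1.png',o[:,:,::-1])"
```

```text
3.95 [ 0.44   -0.0172  0.3214] [9.993e-01 3.640e-02 0.000e+00 1.000e-04]
```

View pics/m1.png

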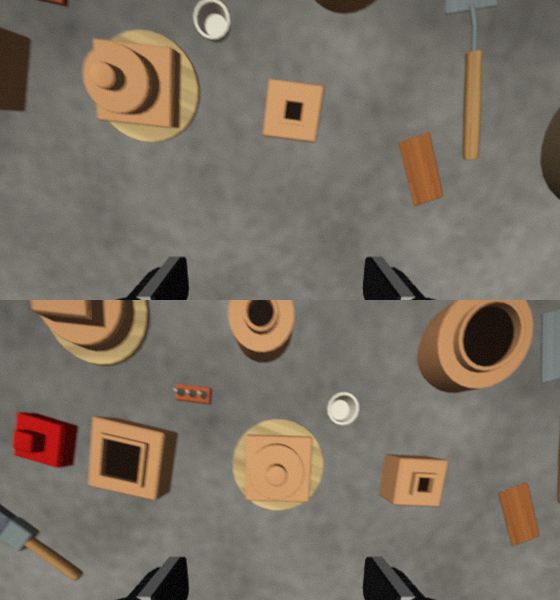

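The top half (w2) shows jar_small_square with its hole at (294,110). The lower half (w3) shows the pile A knob at (276,175), the jar_big_square hole at (122,162), the jar_small_round hole at (261,12) and the jar_big_round hole at (489,36). I'll project these and compare them with the fits.

```bash
cat >> wr.py <<'E'
def back(tag,u,v,z):
    m=np.load(f"pics/{tag}.npz");E=m["extrinsics"];d=E[:3,:3].T@np.array([(u-m["cx"])/m["fx"],(v-m["cy"])/m["fy"],1]);c=-E[:3,:3].T@E[:3,3]
    return (c+d*(z-c[2])/d[2])[:2]
E
python3 - <<'E'
from wr import *
for n,t,u,v,z in[("jss",'w2',294,110.5,.075),("knobA",'w3',276,175,.11),("jbs hole",'w3',122,162,.072),("jsr hole",'w3',261,12,.09),("jbr hole",'w3',489,36,.08),("jss hole w3",'w3',424,185,.075),("knobA w2",'w2',107,76,.11)]: print(n,back(t,u,v,z).round(4))
for t,P in(("w2",[(269,79),(323,85),(317,142),(263,136)]),("w3",[(93,117),(176,131),(168,198),(88,187)])):
    q=np.array([back(t,u,v,.065 if t=="w2" else .06) for u,v in P]); print(t,q.round(4).tolist(),q.mean(0), [np.degrees(np.arctan2(*(q[(i+1)%4]-q[i])[::-1])).round(1) for i in range(4)])
a=np.load('pics/w3.npz')['im']
c=lambda x,y,w,h,k:cv2.resize(a[y:y+h,x:x+w],None,fx=k,fy=k,interpolation=cv2.INTER_CUBIC)
o=np.hstack([c(70,100,130,140,4*.75),c(225,100,130,140,3)]);o=np.vstack([o,np.hstack([c(370,110,130,75,3),c(220,0,130,75,3)])]);print(o.shape);cv2.imwrite('pics/m2.png',o[:,:,::-1][:600])
E
```

```text
jss [ 0.4492 -0.2173]
knobA [ 0.4527 -0.0171]
jbs hole [0.4489 0.1861]
jsr hole [0.6292 0.0127]
jbr hole [ 0.6278 -0.2517]
jss hole w3 [ 0.4484 -0.2161]
knobA w2 [ 0.451  -0.0231]
w2 [[0.4794, -0.1834], [0.4826, -0.2463], [0.4181, -0.2517], [0.4152, -0.1856]] [ 0.44884266 -0.2167522 ] [np.float64(-87.1), np.float64(-175.2), np.float64(92.6), np.float64(1.9)]
w3 [[0.503, 0.226], [0.4934, 0.1183], [0.4012, 0.1311], [0.4087, 0.2417]] [0.45157439 0.17929133] [np.float64(-95.1), np.float64(172.1), np.float64(86.1), np.float64(-9.4)]
(645, 780, 3)
```

View pics/m2.png

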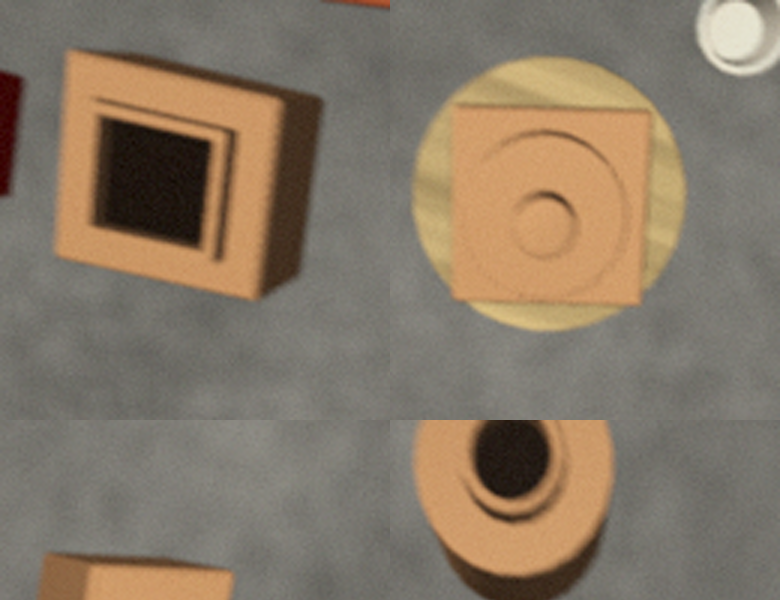

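The crop gives jar_big_square shoulder corners at (92,117), (165,133), (157,200) and (88,185). The big square lid's corners are at (246,135), (312,137), (309,201) and (246,199), and the knob top is at (277,176).

Run:
```python
from wr import *
for n,P,z in(("jbs",[(92,117.3),(165,132.7),(157.3,199.7),(88,184.7)],.06),("lbs",[(245.7,134.7),(312,136.7),(308.7,201.3),(245.7,199.3)],.048)):
    q=np.array([back('w3',u,v,z) for u,v in P]); print(n,q.mean(0).round(4),[((np.degrees(np.arctan2(*(q[(i+1)%4]-q[i])[::-1]))+45)%90-45).round(1) for i in range(4)],[np.linalg.norm(q[(i+1)%4]-q[i]).round(4) for i in range(4)])
print("knob",back('w3',277,175.7,.11),"lsr top",back('w3',278.3,171.3,.084),"plate",back('w3',278,164,.01))
print("plate r",np.linalg.norm(back('w3',232.5,164,.01)-back('w3',323.7,164,.01))/2)
```

```text
jbs [0.4506 0.187 ] [np.float64(-7.5), np.float64(-8.2), np.float64(-8.6), np.float64(-8.8)] [np.float64(0.0953), np.float64(0.0935), np.float64(0.0962), np.float64(0.0916)]
lbs [ 0.4517 -0.0202] [np.float64(2.6), np.float64(3.2), np.float64(2.4), np.float64(2.7)] [np.float64(0.0907), np.float64(0.0911), np.float64(0.0915), np.float64(0.0908)]
knob [ 0.45196428 -0.01836144] lsr top [ 0.45361963 -0.02008224] plate [ 0.45403976 -0.02037358]
plate r 0.06981411917373251
```

Measurements agree. I'll descend on the small round lid's knob and grip it.

Emit:
move_arm([
  {"dx":0.05,"dy":-0.01,"dz":-0.95,"rx":0,"ry":0,"rz":-0.005},
  {"dx":0.05,"dy":-0.01,"dz":-0.95,"rx":0,"ry":0,"rz":-0.005},
  {"dx":0.05,"dy":-0.01,"dz":-0.95,"rx":0,"ry":0,"rz":-0.005},
  {"dx":0.05,"dy":-0.01,"dz":-0.95,"rx":0,"ry":0,"rz":-0.005},
  {"dx":0.05,"dy":-0.01,"dz":-0.95,"rx":0,"ry":0,"rz":-0.005},
  {"dx":0.05,"dy":-0.01,"dz":-0.95,"rx":0,"ry":0,"rz":-0.005},
  {"dx":0.05,"dy":-0.01,"dz":-0.95,"rx":0,"ry":0,"rz":-0.005},
  {"dx":0.05,"dy":-0.01,"dz":-0.95,"rx":0,"ry":0,"rz":-0.005},
  {"dx":0.05,"dy":-0.01,"dz":-0.9,"rx":0,"ry":0,"rz":-0.005},
  {"dx":0.05,"dy":-0.01,"dz":-0.86,"rx":0,"ry":0,"rz":-0.005},
])

```text
t: 5.25
tcp_pos: [0.4526, -0.0208, 0.0867]
tool_rot: [1.0, 0.024, 0.0, 0.0]
force: [-0.2, 0.4, 0.8]
finger_gap: 1.003
gripper_force: 0.0
```

Emit:
move_arm([
  {"dx":0,"dy":0,"dz":0,"rx":0,"ry":0,"rz":0},
  {"dx":0,"dy":0,"dz":0,"rx":0,"ry":0,"rz":0},
  {"dx":0,"dy":0,"dz":0,"rx":0,"ry":0,"rz":0},
  {"dx":0,"dy":0,"dz":0,"rx":0,"ry":0,"rz":0},
  {"dx":0,"dy":0,"dz":0,"rx":0,"ry":0,"rz":0},
  {"dx":0,"dy":0,"dz":0,"rx":0,"ry":0,"rz":0},
  {"dx":0,"dy":0,"dz":0,"rx":0,"ry":0,"rz":0},
  {"dx":0,"dy":0,"dz":0,"rx":0,"ry":0,"rz":0},
  {"dx":0,"dy":0,"dz":0,"rx":0,"ry":0,"rz":0},
  {"dx":0,"dy":0,"dz":0,"rx":0,"ry":0,"rz":0},
], claw=0)

```text
t: 6.5
tcp_pos: [0.453, -0.0205, 0.0884]
tool_rot: [1.0, 0.024, 0.001, 0.0]
force: [-1.3, 0.6, 5.4]
finger_gap: 0.282
gripper_force: 58.6
```

Emit:
move_arm([
  {"dx":0,"dy":0,"dz":0.4,"rx":0,"ry":0,"rz":0},
  {"dx":0,"dy":0,"dz":0.8,"rx":0,"ry":0,"rz":0},
  {"dx":0,"dy":0,"dz":0.9,"rx":0,"ry":0,"rz":0},
  {"dx":0,"dy":0,"dz":0.9,"rx":0,"ry":0,"rz":0},
  {"dx":0.4,"dy":0.1,"dz":0.6,"rx":0,"ry":0,"rz":0},
  {"dx":0.8,"dy":0.2,"dz":0,"rx":0,"ry":0,"rz":0},
  {"dx":0.9,"dy":0.2,"dz":0,"rx":0,"ry":0,"rz":0},
  {"dx":0.9,"dy":0.2,"dz":0,"rx":0,"ry":0,"rz":0},
  {"dx":0.9,"dy":0.2,"dz":0,"rx":0,"ry":0,"rz":0},
  {"dx":0.9,"dy":0.2,"dz":0,"rx":0,"ry":0,"rz":0},
])

```text
t: 7.75
tcp_pos: [0.5728, 0.0074, 0.1778]
tool_rot: [1.0, 0.024, -0.0, 0.0]
force: [-0.4, -1.0, -1.0]
finger_gap: 0.284
gripper_force: 58.9
```

```bash
python3 -c "
from wr import *
im=shot('w4'); print(sensors.sense()['gripper_force'],sensors.sense()['force'],sensors.sense()['finger_gap']);cv2.imwrite('pics/w4.png',im[:,:,::-1])"
```

```text
7.75 [0.5728 0.0074 0.1778] [ 9.997e-01  2.360e-02 -1.000e-04  0.000e+00]
58.92674803733826 [ 3.877927    0.51724933 -1.35608166] 0.27979391217323407
```

View pics/w4.png

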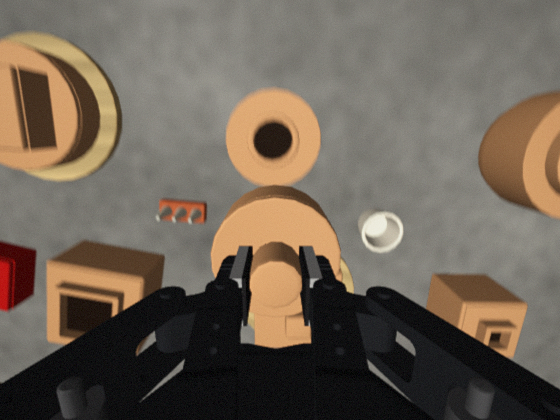

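The lid is held level with the jar_small_round neck at (272,138). I'll compute the remaining shift.

Run:
```python
from wr import *
print("hole",back('w4',272,138.5,.091),"shoulder",back('w4',273,136,.08), "held lid", back('w4',276,250,.175),back('w4',211,250,.175),back('w4',341,250,.175))
```

```text
hole [0.63278176 0.01286485] shoulder [0.63431748 0.01225692] held lid [0.57857003 0.00741002] [0.57690308 0.04188067] [ 0.58023749 -0.02707103]
```

Emit:
move_arm([
  {"dx":0.9,"dy":0.1,"dz":0,"rx":0,"ry":0,"rz":0},
  {"dx":0.9,"dy":0.1,"dz":0,"rx":0,"ry":0,"rz":0},
  {"dx":0.56,"dy":0,"dz":0,"rx":0,"ry":0,"rz":0},
  {"dx":0,"dy":0,"dz":0,"rx":0,"ry":0,"rz":0},
  {"dx":0,"dy":0,"dz":-0.5,"rx":0,"ry":0,"rz":0},
  {"dx":0,"dy":0,"dz":-0.5,"rx":0,"ry":0,"rz":0},
  {"dx":0,"dy":0,"dz":-0.5,"rx":0,"ry":0,"rz":0},
  {"dx":0,"dy":0,"dz":-0.4,"rx":0,"ry":0,"rz":0},
  {"dx":0,"dy":0,"dz":-0.2,"rx":0,"ry":0,"rz":0},
  {"dx":0,"dy":0,"dz":-0.1,"rx":0,"ry":0,"rz":0},
])

```text
t: 9.05
tcp_pos: [0.6315, 0.0121, 0.1219]
tool_rot: [1.0, 0.023, -0.0, -0.0]
force: [0.3, -0.1, -0.9]
finger_gap: 0.283
gripper_force: 58.9
```

Emit:
move_arm([
  {"dx":0,"dy":0,"dz":-0.04,"rx":0,"ry":0,"rz":0},
  {"dx":0,"dy":0,"dz":-0.04,"rx":0,"ry":0,"rz":0},
  {"dx":0,"dy":0,"dz":-0.04,"rx":0,"ry":0,"rz":0},
  {"dx":0,"dy":0,"dz":0,"rx":0,"ry":0,"rz":0},
  {"dx":0,"dy":0,"dz":0,"rx":0,"ry":0,"rz":0},
  {"dx":0,"dy":0,"dz":0,"rx":0,"ry":0,"rz":0},
  {"dx":0,"dy":0,"dz":0,"rx":0,"ry":0,"rz":0},
  {"dx":0,"dy":0,"dz":0,"rx":0,"ry":0,"rz":0},
  {"dx":0,"dy":0,"dz":0,"rx":0,"ry":0,"rz":0},
  {"dx":0,"dy":0,"dz":0,"rx":0,"ry":0,"rz":0},
])

```text
t: 10.3
tcp_pos: [0.6317, 0.0121, 0.1205]
tool_rot: [1.0, 0.024, 0.001, 0.0]
force: [-2.1, 0.0, 5.6]
finger_gap: 0.279
gripper_force: 59.4
```

Seated with contact at the expected height. Releasing and heading back to pile A.

Emit:
move_arm([
  {"dx":0,"dy":0,"dz":0,"rx":0,"ry":0,"rz":0},
  {"dx":0,"dy":0,"dz":0,"rx":0,"ry":0,"rz":0},
  {"dx":0,"dy":0,"dz":0,"rx":0,"ry":0,"rz":0},
  {"dx":0,"dy":0,"dz":0,"rx":0,"ry":0,"rz":0},
  {"dx":0,"dy":0,"dz":0,"rx":0,"ry":0,"rz":0},
  {"dx":0,"dy":0,"dz":0.3,"rx":0,"ry":0,"rz":0},
  {"dx":0,"dy":0,"dz":0.7,"rx":0,"ry":0,"rz":0},
  {"dx":0,"dy":0,"dz":0.9,"rx":0,"ry":0,"rz":0},
  {"dx":0,"dy":0,"dz":0.9,"rx":0,"ry":0,"rz":0},
  {"dx":-0.4,"dy":0,"dz":0.9,"rx":0,"ry":0,"rz":0},
], claw=100)

```text
t: 11.55
tcp_pos: [0.6224, 0.012, 0.2142]
tool_rot: [1.0, 0.024, 0.001, 0.0]
force: [-0.1, 0.3, -0.8]
finger_gap: 1.0
gripper_force: 0.0
```

Emit:
move_arm([
  {"dx":-0.8,"dy":-0.2,"dz":0,"rx":0,"ry":0,"rz":0},
  {"dx":-1,"dy":-0.2,"dz":0,"rx":0,"ry":0,"rz":0},
  {"dx":-1,"dy":-0.2,"dz":0,"rx":0,"ry":0,"rz":0},
  {"dx":-1,"dy":-0.2,"dz":0,"rx":0,"ry":0,"rz":0},
  {"dx":-1,"dy":-0.2,"dz":0,"rx":0,"ry":0,"rz":0},
  {"dx":-1,"dy":-0.2,"dz":0,"rx":0,"ry":0,"rz":0},
  {"dx":-0.9,"dy":-0.1,"dz":0,"rx":0,"ry":0,"rz":0},
  {"dx":0,"dy":0,"dz":0,"rx":0,"ry":0,"rz":0},
  {"dx":0,"dy":0,"dz":0,"rx":0,"ry":0,"rz":0},
  {"dx":0,"dy":0,"dz":0,"rx":0,"ry":0,"rz":0},
])

```text
t: 12.8
tcp_pos: [0.4554, -0.0206, 0.2122]
tool_rot: [1.0, 0.024, 0.001, 0.0]
force: [-0.3, 1.2, 0.4]
finger_gap: 0.999
gripper_force: 0.0
```

```bash
python3 -c "
from wr import *
im=shot('w5'); sc=cams.snapshot('scene'); np.savez('pics/s5.npz',im=sc)
o=np.vstack([cv2.resize(im[:300],(560,300)),cv2.resize(sc[130:240,260:390],(354,300),interpolation=cv2.INTER_CUBIC)[:, :354] @ np.eye(3) if 0 else np.pad(cv2.resize(sc[130:240,240:400],(436,300),interpolation=cv2.INTER_CUBIC),((0,0),(0,124),(0,0)))])
cv2.imwrite('pics/m5.png',o[:,:,::-1])"
```

```text
12.8 [ 0.4554 -0.0206  0.2122] [9.997e-01 2.360e-02 9.000e-04 2.000e-04]
```

View pics/m5.png

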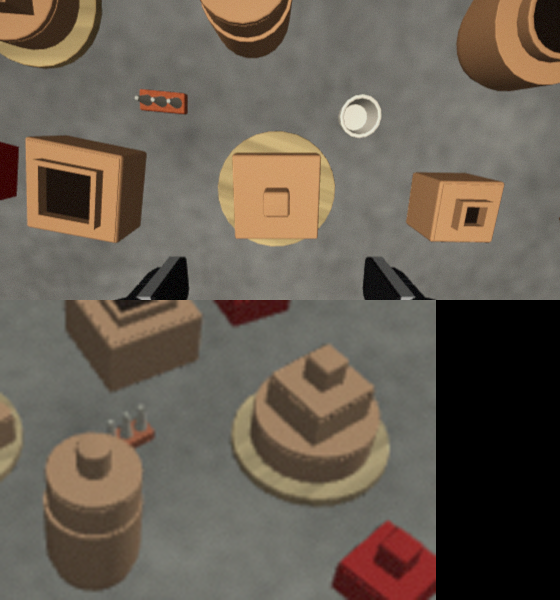

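The small round lid sits concentric on its jar. The big square lid's knob is at (276,202), with lid corners at (233,155), (320,153), (316,239) and (235,238).

Run:
```python
from wr import *
print("knob",back('w5',276,203,.074)); q=np.array([back('w5',u,v,.048) for u,v in[(233,154.5),(320,153),(317,239),(235,238.5)]]); print(q.mean(0),[((np.degrees(np.arctan2(*(q[(i+1)%4]-q[i])[::-1]))+45)%90-45).round(1) for i in range(4)])
q=np.array([back('w5',u,v,.06) for u,v in[(26,137.5),(118,151),(117,243),(26,229)]]); print("jbs",q.mean(0),[((np.degrees(np.arctan2(*(q[(i+1)%4]-q[i])[::-1]))+45)%90-45).round(1) for i in range(4)])
print("jss hole",back('w5',472,215,.077),"jsr knob/cup",back('w5',360,116,.03))
```

```text
knob [ 0.45235236 -0.02142736]
[ 0.45129453 -0.02182033] [np.float64(3.8), np.float64(3.1), np.float64(2.4), np.float64(1.9)]
jbs [0.45013989 0.18651142] [np.float64(-5.6), np.float64(-6.0), np.float64(-6.8), np.float64(-10.1)]
jss hole [ 0.45028126 -0.21436589] jsr knob/cup [ 0.53948216 -0.10552683]
```

Emit:
move_arm([
  {"dx":-0.07,"dy":0,"dz":-0.7,"rx":0,"ry":0,"rz":0},
  {"dx":-0.07,"dy":0,"dz":-0.8,"rx":0,"ry":0,"rz":0},
  {"dx":0,"dy":0,"dz":-0.9,"rx":0,"ry":0,"rz":0},
  {"dx":0,"dy":0,"dz":-0.9,"rx":0,"ry":0,"rz":0},
  {"dx":0,"dy":0,"dz":-0.9,"rx":0,"ry":0,"rz":0},
  {"dx":0,"dy":0,"dz":-0.8,"rx":0,"ry":0,"rz":0},
  {"dx":0,"dy":0,"dz":-0.7,"rx":0,"ry":0,"rz":0},
  {"dx":0,"dy":0,"dz":-0.5,"rx":0,"ry":0,"rz":0},
  {"dx":0,"dy":0,"dz":-0.17,"rx":0,"ry":0,"rz":0},
  {"dx":0,"dy":0,"dz":0,"rx":0,"ry":0,"rz":0},
])

```text
t: 14.15
tcp_pos: [0.4506, -0.0204, 0.0525]
tool_rot: [1.0, 0.023, -0.0, -0.0]
force: [0.3, -0.1, -0.3]
finger_gap: 0.998
gripper_force: 0.0
```

Emit:
move_arm([
  {"dx":0,"dy":0,"dz":0,"rx":0,"ry":0,"rz":0},
  {"dx":0,"dy":0,"dz":0,"rx":0,"ry":0,"rz":0},
  {"dx":0,"dy":0,"dz":0,"rx":0,"ry":0,"rz":0},
  {"dx":0,"dy":0,"dz":0,"rx":0,"ry":0,"rz":0},
  {"dx":0,"dy":0,"dz":0,"rx":0,"ry":0,"rz":0},
  {"dx":0,"dy":0,"dz":0,"rx":0,"ry":0,"rz":0},
  {"dx":0,"dy":0,"dz":0,"rx":0,"ry":0,"rz":0},
  {"dx":0,"dy":0,"dz":0,"rx":0,"ry":0,"rz":0},
  {"dx":0,"dy":0,"dz":0,"rx":0,"ry":0,"rz":0},
  {"dx":0,"dy":0,"dz":0,"rx":0,"ry":0,"rz":0},
], claw=0, newtons=80)

```text
t: 15.4
tcp_pos: [0.4508, -0.0206, 0.0533]
tool_rot: [1.0, 0.024, 0.001, 0.0]
force: [-0.8, -0.2, 5.6]
finger_gap: 0.28
gripper_force: 79.8
```

Emit:
move_arm([
  {"dx":0,"dy":0,"dz":0.4,"rx":0,"ry":0,"rz":0},
  {"dx":0,"dy":0,"dz":0.8,"rx":0,"ry":0,"rz":0},
  {"dx":0,"dy":0,"dz":0.9,"rx":0,"ry":0,"rz":0},
  {"dx":0,"dy":0,"dz":0.9,"rx":0,"ry":0,"rz":0},
  {"dx":0,"dy":0.4,"dz":0.7,"rx":0,"ry":0,"rz":-0.06},
  {"dx":0,"dy":0.8,"dz":0,"rx":0,"ry":0,"rz":-0.06},
  {"dx":0,"dy":0.9,"dz":0,"rx":0,"ry":0,"rz":-0.06},
  {"dx":0,"dy":0.9,"dz":0,"rx":0,"ry":0,"rz":-0.06},
  {"dx":0,"dy":0.9,"dz":0,"rx":0,"ry":0,"rz":-0.06},
  {"dx":0,"dy":0.9,"dz":0,"rx":0,"ry":0,"rz":-0.06},
])

```text
t: 16.65
tcp_pos: [0.4495, 0.1004, 0.145]
tool_rot: [0.997, -0.071, -0.001, 0.0]
force: [0.0, 0.2, -4.7]
finger_gap: 0.287
gripper_force: 79.1
```

Emit:
move_arm([
  {"dx":0,"dy":0.9,"dz":0,"rx":0,"ry":0,"rz":0},
  {"dx":0,"dy":0.9,"dz":0,"rx":0,"ry":0,"rz":0},
  {"dx":0,"dy":0.8,"dz":0,"rx":0,"ry":0,"rz":0},
  {"dx":-0.05,"dy":0.6,"dz":0,"rx":0,"ry":0,"rz":0},
  {"dx":0,"dy":0.27,"dz":0,"rx":0,"ry":0,"rz":0},
  {"dx":0,"dy":0,"dz":0,"rx":0,"ry":0,"rz":0},
  {"dx":0,"dy":0,"dz":-0.4,"rx":0,"ry":0,"rz":0},
  {"dx":0,"dy":0,"dz":-0.5,"rx":0,"ry":0,"rz":0},
  {"dx":0,"dy":0,"dz":-0.4,"rx":0,"ry":0,"rz":0},
  {"dx":0,"dy":0,"dz":-0.3,"rx":0,"ry":0,"rz":0},
])

```text
t: 17.9
tcp_pos: [0.4489, 0.1861, 0.104]
tool_rot: [0.997, -0.071, -0.001, 0.0]
force: [-0.6, -0.2, -4.5]
finger_gap: 0.286
gripper_force: 79.1
```

Emit:
move_arm([
  {"dx":0,"dy":0,"dz":-0.04,"rx":0,"ry":0,"rz":0},
  {"dx":0,"dy":0,"dz":-0.04,"rx":0,"ry":0,"rz":0},
  {"dx":0,"dy":0,"dz":-0.04,"rx":0,"ry":0,"rz":0},
  {"dx":0,"dy":0,"dz":-0.04,"rx":0,"ry":0,"rz":0},
  {"dx":0,"dy":0,"dz":0,"rx":0,"ry":0,"rz":0},
  {"dx":0,"dy":0,"dz":0,"rx":0,"ry":0,"rz":0},
  {"dx":0,"dy":0,"dz":0,"rx":0,"ry":0,"rz":0},
  {"dx":0,"dy":0,"dz":0,"rx":0,"ry":0,"rz":0},
  {"dx":0,"dy":0,"dz":0,"rx":0,"ry":0,"rz":0},
  {"dx":0,"dy":0,"dz":0,"rx":0,"ry":0,"rz":0},
])

```text
t: 19.15
tcp_pos: [0.4494, 0.1864, 0.1013]
tool_rot: [0.997, -0.071, 0.0, -0.0]
force: [-0.0, 1.6, 1.4]
finger_gap: 0.287
gripper_force: 79.7
```

Emit:
move_arm([
  {"dx":0,"dy":0,"dz":0,"rx":0,"ry":0,"rz":0},
  {"dx":0,"dy":0,"dz":0,"rx":0,"ry":0,"rz":0},
  {"dx":0,"dy":0,"dz":0,"rx":0,"ry":0,"rz":0},
  {"dx":0,"dy":0,"dz":0,"rx":0,"ry":0,"rz":0},
  {"dx":0,"dy":0,"dz":0,"rx":0,"ry":0,"rz":0},
  {"dx":0,"dy":0,"dz":0.3,"rx":0,"ry":0,"rz":0},
  {"dx":0,"dy":0,"dz":0.7,"rx":0,"ry":0,"rz":0},
  {"dx":0,"dy":0,"dz":0.9,"rx":0,"ry":0,"rz":0},
  {"dx":0,"dy":0,"dz":0.9,"rx":0,"ry":0,"rz":0},
  {"dx":0,"dy":0,"dz":0.9,"rx":0,"ry":0,"rz":0},
], claw=100)

```text
t: 20.4
tcp_pos: [0.4491, 0.1863, 0.1948]
tool_rot: [0.998, -0.071, 0.0, -0.0]
force: [0.9, -0.6, -0.4]
finger_gap: 0.999
gripper_force: 0.0
```

Emit:
move_arm([
  {"dx":0.7,"dy":0.2,"dz":0.7,"rx":0,"ry":0,"rz":0.02},
  {"dx":0.9,"dy":0.3,"dz":0.8,"rx":0,"ry":0,"rz":0.03},
  {"dx":0.9,"dy":0.3,"dz":0.8,"rx":0,"ry":0,"rz":0.03},
  {"dx":0.9,"dy":0.3,"dz":0.5,"rx":0,"ry":0,"rz":0.03},
  {"dx":0.9,"dy":0.3,"dz":0,"rx":0,"ry":0,"rz":0.03},
  {"dx":0.9,"dy":0.3,"dz":0,"rx":0,"ry":0,"rz":0.03},
  {"dx":0.9,"dy":0.3,"dz":0,"rx":0,"ry":0,"rz":0.03},
  {"dx":0.5,"dy":0.1,"dz":0,"rx":0,"ry":0,"rz":0.02},
  {"dx":0,"dy":0,"dz":0,"rx":0,"ry":0,"rz":0},
  {"dx":0,"dy":0,"dz":0,"rx":0,"ry":0,"rz":0},
])

```text
t: 21.65
tcp_pos: [0.6132, 0.2386, 0.2635]
tool_rot: [1.0, -0.013, -0.001, 0.0]
force: [-0.1, 0.7, -0.2]
finger_gap: 1.0
gripper_force: 0.0
```

```bash
python3 -c "
from wr import *
im=shot('w6'); sc=cams.snapshot('scene'); sd=cams.snapshot('side')
a=cv2.resize(im[60:340,120:440],(640,560)) if 0 else cv2.resize(im[:300],(560,300))
b=np.hstack([cv2.resize(sc[90:190,230:330],(280,300),interpolation=cv2.INTER_CUBIC),cv2.resize(sd[220:340,280:400],(280,300),interpolation=cv2.INTER_CUBIC)])
cv2.imwrite('pics/m6.png',np.vstack([a,b])[:,:,::-1])"
```

```text
21.65 [0.6132 0.2386 0.2635] [ 9.999e-01 -1.320e-02 -7.000e-04  2.000e-04]
```

View pics/m6.png

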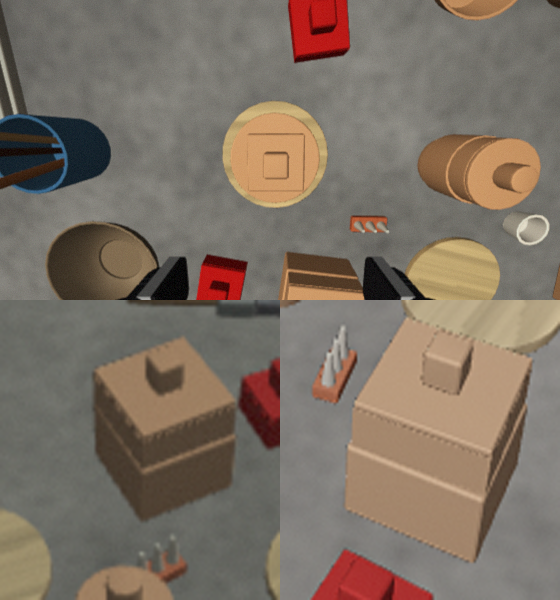

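The big square lid is seated flush and aligned. In pile B the small square lid's knob is at (275.5,166), with lid corners at (248,135), (303,135), (303,190) and (249,190).

Run:
```python
from wr import *
for z in(.110,.115): print("knob",back('w6',275.5,166,z))
for z in (.084,.088):
    q=np.array([back('w6',u,v,z) for u,v in[(248,135),(303,135),(303,190),(249,190)]]); print(q.mean(0),[((np.degrees(np.arctan2(*(q[(i+1)%4]-q[i])[::-1]))+45)%90-45).round(1) for i in range(4)],[np.linalg.norm(q[(i+1)%4]-q[i]).round(4) for i in range(4)])
print("plate",back('w6',275,154.5,.011))
```

```text
knob [0.64396253 0.23761592]
knob [0.64460958 0.23760772]
[0.64362222 0.23730257] [np.float64(-1.4), np.float64(0.0), np.float64(-1.4), np.float64(-1.8)] [np.float64(0.0581), np.float64(0.0593), np.float64(0.0601), np.float64(0.0593)]
[0.64410222 0.23730044] [np.float64(-1.4), np.float64(0.0), np.float64(-1.4), np.float64(-1.8)] [np.float64(0.0574), np.float64(0.0586), np.float64(0.0593), np.float64(0.0586)]
plate [0.64630593 0.23806187]
```

Emit:
move_arm([
  {"dx":0.4,"dy":-0.04,"dz":-0.6,"rx":0,"ry":0,"rz":0},
  {"dx":0.4,"dy":0,"dz":-0.9,"rx":0,"ry":0,"rz":0},
  {"dx":0.43,"dy":0,"dz":-0.9,"rx":0,"ry":0,"rz":0},
  {"dx":0,"dy":0,"dz":-0.9,"rx":0,"ry":0,"rz":0},
  {"dx":0,"dy":0,"dz":-0.9,"rx":0,"ry":0,"rz":0},
  {"dx":0,"dy":0,"dz":-0.9,"rx":0,"ry":0,"rz":0},
  {"dx":0,"dy":0,"dz":-0.8,"rx":0,"ry":0,"rz":0},
  {"dx":0,"dy":0,"dz":-0.7,"rx":0,"ry":0,"rz":0},
  {"dx":0,"dy":0,"dz":-0.42,"rx":0,"ry":0,"rz":0},
  {"dx":0,"dy":0,"dz":0,"rx":0,"ry":0,"rz":0},
])

```text
t: 23.05
tcp_pos: [0.6445, 0.2378, 0.0871]
tool_rot: [1.0, -0.013, -0.001, 0.0]
force: [0.9, -0.4, 0.3]
finger_gap: 0.998
gripper_force: 0.0
```

Emit:
move_arm([
  {"dx":0,"dy":0,"dz":0,"rx":0,"ry":0,"rz":0},
  {"dx":0,"dy":0,"dz":0,"rx":0,"ry":0,"rz":0},
  {"dx":0,"dy":0,"dz":0,"rx":0,"ry":0,"rz":0},
  {"dx":0,"dy":0,"dz":0,"rx":0,"ry":0,"rz":0},
  {"dx":0,"dy":0,"dz":0,"rx":0,"ry":0,"rz":0},
  {"dx":0,"dy":0,"dz":0,"rx":0,"ry":0,"rz":0},
  {"dx":0,"dy":0,"dz":0,"rx":0,"ry":0,"rz":0},
  {"dx":0,"dy":0,"dz":0,"rx":0,"ry":0,"rz":0},
  {"dx":0,"dy":0,"dz":0,"rx":0,"ry":0,"rz":0},
  {"dx":0,"dy":0,"dz":0,"rx":0,"ry":0,"rz":0},
], claw=0, newtons=80)

```text
t: 24.3
tcp_pos: [0.6455, 0.2377, 0.089]
tool_rot: [1.0, -0.013, 0.001, -0.0]
force: [-1.2, -1.2, 5.4]
finger_gap: 0.29
gripper_force: 79.6
```

Emit:
move_arm([
  {"dx":0,"dy":0,"dz":0.4,"rx":0,"ry":0,"rz":0},
  {"dx":0,"dy":0,"dz":0.8,"rx":0,"ry":0,"rz":0},
  {"dx":0,"dy":0,"dz":0.9,"rx":0,"ry":0,"rz":0},
  {"dx":0,"dy":0,"dz":0.9,"rx":0,"ry":0,"rz":0},
  {"dx":-0.13,"dy":-0.3,"dz":0.9,"rx":0,"ry":0,"rz":0},
  {"dx":-0.35,"dy":-0.8,"dz":0.6,"rx":0,"ry":0,"rz":0},
  {"dx":-0.41,"dy":-0.95,"dz":0,"rx":0,"ry":0,"rz":0},
  {"dx":-0.41,"dy":-0.95,"dz":0,"rx":0,"ry":0,"rz":0},
  {"dx":-0.41,"dy":-0.95,"dz":0,"rx":0,"ry":0,"rz":0},
  {"dx":-0.41,"dy":-0.95,"dz":0,"rx":0,"ry":0,"rz":0},
])

```text
t: 25.55
tcp_pos: [0.5904, 0.1132, 0.2008]
tool_rot: [1.0, -0.013, -0.001, 0.0]
force: [0.7, 0.4, -1.9]
finger_gap: 0.285
gripper_force: 78.8
```

Emit:
move_arm([
  {"dx":-0.41,"dy":-0.95,"dz":0,"rx":0,"ry":0,"rz":0.015},
  {"dx":-0.41,"dy":-0.95,"dz":0,"rx":0,"ry":0,"rz":0.015},
  {"dx":-0.41,"dy":-0.95,"dz":0,"rx":0,"ry":0,"rz":0.015},
  {"dx":-0.41,"dy":-0.95,"dz":0,"rx":0,"ry":0,"rz":0.015},
  {"dx":-0.41,"dy":-0.95,"dz":0,"rx":0,"ry":0,"rz":0.015},
  {"dx":-0.41,"dy":-0.95,"dz":0,"rx":0,"ry":0,"rz":0.015},
  {"dx":-0.41,"dy":-0.95,"dz":0,"rx":0,"ry":0,"rz":0.015},
  {"dx":-0.41,"dy":-0.95,"dz":0,"rx":0,"ry":0,"rz":0.015},
  {"dx":-0.41,"dy":-0.95,"dz":0,"rx":0,"ry":0,"rz":0.015},
  {"dx":-0.41,"dy":-0.95,"dz":0,"rx":0,"ry":0,"rz":0.015},
])

```text
t: 26.8
tcp_pos: [0.4876, -0.1234, 0.2009]
tool_rot: [1.0, 0.026, -0.0, 0.0]
force: [-0.7, 0.4, -2.2]
finger_gap: 0.289
gripper_force: 78.8
```

Emit:
move_arm([
  {"dx":-0.4,"dy":-0.95,"dz":0,"rx":0,"ry":0,"rz":0},
  {"dx":-0.4,"dy":-0.95,"dz":0,"rx":0,"ry":0,"rz":0},
  {"dx":-0.4,"dy":-0.9,"dz":0,"rx":0,"ry":0,"rz":0},
  {"dx":-0.2,"dy":-0.6,"dz":0,"rx":0,"ry":0,"rz":0},
  {"dx":-0.09,"dy":-0.3,"dz":0,"rx":0,"ry":0,"rz":0},
  {"dx":0,"dy":0,"dz":-0.4,"rx":0,"ry":0,"rz":0},
  {"dx":0,"dy":0,"dz":-0.8,"rx":0,"ry":0,"rz":0},
  {"dx":0,"dy":0,"dz":-0.7,"rx":0,"ry":0,"rz":0},
  {"dx":0,"dy":0,"dz":-0.4,"rx":0,"ry":0,"rz":0},
  {"dx":0,"dy":0,"dz":-0.2,"rx":0,"ry":0,"rz":0},
])

```text
t: 28.05
tcp_pos: [0.4521, -0.214, 0.1373]
tool_rot: [1.0, 0.026, -0.0, -0.0]
force: [-0.3, 0.8, -1.9]
finger_gap: 0.281
gripper_force: 78.8
```

Emit:
move_arm([
  {"dx":0,"dy":0,"dz":-0.3,"rx":0,"ry":0,"rz":0},
  {"dx":0,"dy":0,"dz":-0.3,"rx":0,"ry":0,"rz":0},
  {"dx":0,"dy":0,"dz":-0.3,"rx":0,"ry":0,"rz":0},
  {"dx":0,"dy":0,"dz":-0.2,"rx":0,"ry":0,"rz":0},
  {"dx":0,"dy":0,"dz":-0.04,"rx":0,"ry":0,"rz":0},
  {"dx":0,"dy":0,"dz":-0.04,"rx":0,"ry":0,"rz":0},
  {"dx":0,"dy":0,"dz":-0.04,"rx":0,"ry":0,"rz":0},
  {"dx":0,"dy":0,"dz":0,"rx":0,"ry":0,"rz":0},
  {"dx":0,"dy":0,"dz":0,"rx":0,"ry":0,"rz":0},
  {"dx":0,"dy":0,"dz":0,"rx":0,"ry":0,"rz":0},
])

```text
t: 29.3
tcp_pos: [0.4522, -0.2147, 0.1077]
tool_rot: [1.0, 0.026, 0.0, 0.0]
force: [0.1, 0.2, -2.9]
finger_gap: 0.283
gripper_force: 78.8
```

Emit:
move_arm([
  {"dx":-0.06,"dy":-0.04,"dz":0,"rx":0,"ry":0,"rz":0},
  {"dx":0,"dy":0,"dz":-0.03,"rx":0,"ry":0,"rz":0},
  {"dx":0,"dy":0,"dz":-0.03,"rx":0,"ry":0,"rz":0},
  {"dx":0,"dy":0,"dz":-0.03,"rx":0,"ry":0,"rz":0},
  {"dx":0,"dy":0,"dz":-0.01,"rx":0,"ry":0,"rz":0},
  {"dx":0,"dy":0,"dz":0,"rx":0,"ry":0,"rz":0},
  {"dx":0,"dy":0,"dz":0,"rx":0,"ry":0,"rz":0},
  {"dx":0,"dy":0,"dz":0,"rx":0,"ry":0,"rz":0},
  {"dx":0,"dy":0,"dz":0,"rx":0,"ry":0,"rz":0},
  {"dx":0,"dy":0,"dz":0,"rx":0,"ry":0,"rz":0},
])

```text
t: 30.55
tcp_pos: [0.4507, -0.2157, 0.1059]
tool_rot: [1.0, 0.026, 0.0, 0.0]
force: [-1.8, 0.5, 6.2]
finger_gap: 0.286
gripper_force: 80.0
```

Emit:
move_arm([
  {"dx":0,"dy":0,"dz":0,"rx":0,"ry":0,"rz":0},
  {"dx":0,"dy":0,"dz":0,"rx":0,"ry":0,"rz":0},
  {"dx":0,"dy":0,"dz":0,"rx":0,"ry":0,"rz":0},
  {"dx":0,"dy":0,"dz":0,"rx":0,"ry":0,"rz":0},
  {"dx":0,"dy":0,"dz":0,"rx":0,"ry":0,"rz":0},
  {"dx":0,"dy":0,"dz":0.3,"rx":0,"ry":0,"rz":0},
  {"dx":0,"dy":0,"dz":0.7,"rx":0,"ry":0,"rz":0},
  {"dx":0,"dy":0,"dz":0.9,"rx":0,"ry":0,"rz":0},
  {"dx":0,"dy":0,"dz":0.9,"rx":0,"ry":0,"rz":0},
  {"dx":0.1,"dy":0.4,"dz":0.9,"rx":0,"ry":0,"rz":0},
], claw=100)

```text
t: 31.8
tcp_pos: [0.4533, -0.2061, 0.1988]
tool_rot: [1.0, 0.026, 0.0, 0.0]
force: [0.4, 0.6, -0.5]
finger_gap: 1.0
gripper_force: 0.0
```

Emit:
move_arm([
  {"dx":0.4,"dy":0.95,"dz":0.2,"rx":0,"ry":0,"rz":0},
  {"dx":0.4,"dy":0.95,"dz":0.2,"rx":0,"ry":0,"rz":0},
  {"dx":0.4,"dy":0.95,"dz":0.2,"rx":0,"ry":0,"rz":0},
  {"dx":0.4,"dy":0.95,"dz":0.2,"rx":0,"ry":0,"rz":0},
  {"dx":0.4,"dy":0.95,"dz":0.2,"rx":0,"ry":0,"rz":0},
  {"dx":0.4,"dy":0.95,"dz":0.2,"rx":0,"ry":0,"rz":0},
  {"dx":0.4,"dy":0.95,"dz":0,"rx":0,"ry":0,"rz":0},
  {"dx":0.4,"dy":0.95,"dz":0,"rx":0,"ry":0,"rz":0},
  {"dx":0.4,"dy":0.95,"dz":0,"rx":0,"ry":0,"rz":0},
  {"dx":0.4,"dy":0.95,"dz":0,"rx":0,"ry":0,"rz":0},
])

```text
t: 33.05
tcp_pos: [0.5534, 0.0327, 0.2281]
tool_rot: [1.0, 0.026, 0.0, 0.0]
force: [0.1, -0.9, 0.3]
finger_gap: 1.001
gripper_force: 0.0
```

Emit:
move_arm([
  {"dx":0.4,"dy":0.95,"dz":0,"rx":0,"ry":0,"rz":0},
  {"dx":0.4,"dy":0.95,"dz":0,"rx":0,"ry":0,"rz":0},
  {"dx":0.4,"dy":0.95,"dz":0,"rx":0,"ry":0,"rz":0},
  {"dx":0.4,"dy":0.95,"dz":0,"rx":0,"ry":0,"rz":0},
  {"dx":0.4,"dy":0.95,"dz":0,"rx":0,"ry":0,"rz":0},
  {"dx":0.4,"dy":0.95,"dz":0,"rx":0,"ry":0,"rz":0},
  {"dx":0.3,"dy":0.95,"dz":0,"rx":0,"ry":0,"rz":0},
  {"dx":0.2,"dy":0.9,"dz":0,"rx":0,"ry":0,"rz":0},
  {"dx":0.1,"dy":0.6,"dz":0,"rx":0,"ry":0,"rz":0},
  {"dx":0,"dy":0,"dz":0,"rx":0,"ry":0,"rz":0},
])

```text
t: 34.3
tcp_pos: [0.628, 0.2366, 0.2275]
tool_rot: [1.0, 0.027, -0.0, 0.0]
force: [1.1, 0.4, 0.3]
finger_gap: 1.002
gripper_force: 0.0
```

```bash
python3 -c "
from wr import *
im=shot('w7'); sc=cams.snapshot('scene'); sd=cams.snapshot('side')
a=cv2.resize(im[:300],(560,300))
b=np.hstack([cv2.resize(sc[170:270,100:200],(280,300),interpolation=cv2.INTER_CUBIC),cv2.resize(sd[110:210,340:440],(280,300),interpolation=cv2.INTER_CUBIC)])
cv2.imwrite('pics/m7.png',np.vstack([a,b])[:,:,::-1])"
```

```text
34.3 [0.628  0.2366 0.2275] [ 9.996e-01  2.690e-02 -1.000e-04  1.000e-04]
```

View pics/m7.png

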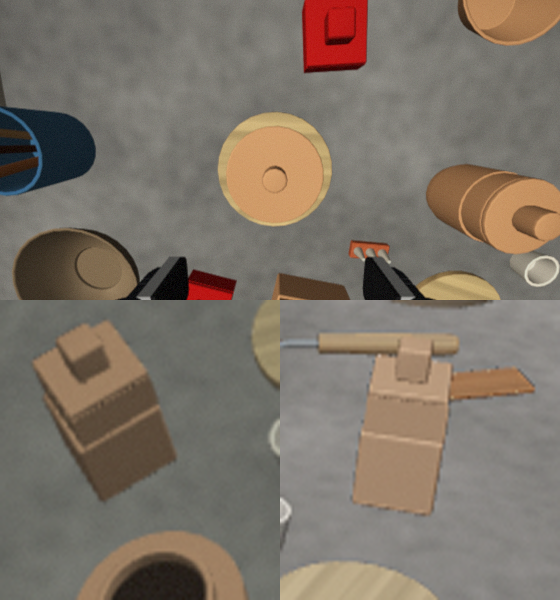

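The small square lid is seated and aligned. The big round lid's knob is at (274.5,179.5) and its disc is centred at (274.5,175.5).

```bash
python3 -c "
from wr import *
print(back('w7',274.5,179.5,.074),back('w7',274.5,175.5,.048))"
```

```text
[0.64521114 0.23833837] [0.645107   0.23838282]
```

Emit:
move_arm([
  {"dx":0.35,"dy":0.07,"dz":-0.6,"rx":0,"ry":0,"rz":0},
  {"dx":0.34,"dy":0,"dz":-0.9,"rx":0,"ry":0,"rz":0},
  {"dx":0,"dy":0,"dz":-0.9,"rx":0,"ry":0,"rz":0},
  {"dx":0,"dy":0,"dz":-0.9,"rx":0,"ry":0,"rz":0},
  {"dx":0,"dy":0,"dz":-0.9,"rx":0,"ry":0,"rz":0},
  {"dx":0,"dy":0,"dz":-0.9,"rx":0,"ry":0,"rz":0},
  {"dx":0,"dy":0,"dz":-0.8,"rx":0,"ry":0,"rz":0},
  {"dx":0,"dy":0,"dz":-0.7,"rx":0,"ry":0,"rz":0},
  {"dx":0,"dy":0,"dz":-0.4,"rx":0,"ry":0,"rz":0},
  {"dx":0,"dy":0,"dz":0,"rx":0,"ry":0,"rz":0},
])

```text
t: 35.7
tcp_pos: [0.6451, 0.2372, 0.0516]
tool_rot: [1.0, 0.026, -0.001, 0.0]
force: [-0.6, -0.5, -0.2]
finger_gap: 1.003
gripper_force: 0.0
```

Emit:
move_arm([
  {"dx":0,"dy":0,"dz":0,"rx":0,"ry":0,"rz":0},
  {"dx":0,"dy":0,"dz":0,"rx":0,"ry":0,"rz":0},
  {"dx":0,"dy":0,"dz":0,"rx":0,"ry":0,"rz":0},
  {"dx":0,"dy":0,"dz":0,"rx":0,"ry":0,"rz":0},
  {"dx":0,"dy":0,"dz":0,"rx":0,"ry":0,"rz":0},
  {"dx":0,"dy":0,"dz":0,"rx":0,"ry":0,"rz":0},
  {"dx":0,"dy":0,"dz":0,"rx":0,"ry":0,"rz":0},
  {"dx":0,"dy":0,"dz":0,"rx":0,"ry":0,"rz":0},
  {"dx":0,"dy":0,"dz":0,"rx":0,"ry":0,"rz":0},
  {"dx":0,"dy":0,"dz":0,"rx":0,"ry":0,"rz":0},
], claw=0, newtons=100)

```text
t: 36.95
tcp_pos: [0.6459, 0.2377, 0.0538]
tool_rot: [1.0, 0.026, 0.001, -0.0]
force: [-1.8, 0.4, 5.7]
finger_gap: 0.267
gripper_force: 97.9
```

Emit:
move_arm([
  {"dx":0,"dy":0,"dz":0.4,"rx":0,"ry":0,"rz":0},
  {"dx":0,"dy":0,"dz":0.8,"rx":0,"ry":0,"rz":0},
  {"dx":0,"dy":0,"dz":0.9,"rx":0,"ry":0,"rz":0},
  {"dx":0,"dy":0,"dz":0.9,"rx":0,"ry":0,"rz":0},
  {"dx":0,"dy":0,"dz":0.9,"rx":0,"ry":0,"rz":0},
  {"dx":0,"dy":0,"dz":0.9,"rx":0,"ry":0,"rz":0},
  {"dx":0,"dy":-0.3,"dz":0.9,"rx":0,"ry":0,"rz":0},
  {"dx":0,"dy":-0.6,"dz":0.7,"rx":0,"ry":0,"rz":0},
  {"dx":0,"dy":-0.9,"dz":0,"rx":0,"ry":0,"rz":0},
  {"dx":0,"dy":-0.95,"dz":0,"rx":0,"ry":0,"rz":0},
])

```text
t: 38.2
tcp_pos: [0.6447, 0.1665, 0.2119]
tool_rot: [1.0, 0.026, -0.001, 0.0]
force: [0.2, 0.5, -3.3]
finger_gap: 0.267
gripper_force: 98.3
```

Emit:
move_arm([
  {"dx":-0.07,"dy":-0.95,"dz":0,"rx":0,"ry":0,"rz":0},
  {"dx":-0.07,"dy":-0.95,"dz":0,"rx":0,"ry":0,"rz":0},
  {"dx":-0.07,"dy":-0.95,"dz":0,"rx":0,"ry":0,"rz":0},
  {"dx":-0.07,"dy":-0.95,"dz":0,"rx":0,"ry":0,"rz":0},
  {"dx":-0.07,"dy":-0.95,"dz":0,"rx":0,"ry":0,"rz":0},
  {"dx":-0.07,"dy":-0.95,"dz":0,"rx":0,"ry":0,"rz":0},
  {"dx":-0.07,"dy":-0.95,"dz":0,"rx":0,"ry":0,"rz":0},
  {"dx":-0.07,"dy":-0.95,"dz":0,"rx":0,"ry":0,"rz":0},
  {"dx":-0.07,"dy":-0.95,"dz":0,"rx":0,"ry":0,"rz":0},
  {"dx":0,"dy":-0.95,"dz":0,"rx":0,"ry":0,"rz":0},
])

```text
t: 39.45
tcp_pos: [0.6294, -0.0704, 0.2126]
tool_rot: [1.0, 0.026, 0.0, -0.0]
force: [-0.9, 0.0, -3.0]
finger_gap: 0.269
gripper_force: 98.3
```

Emit:
move_arm([
  {"dx":0,"dy":-0.95,"dz":0,"rx":0,"ry":0,"rz":0},
  {"dx":0,"dy":-0.95,"dz":0,"rx":0,"ry":0,"rz":0},
  {"dx":0,"dy":-0.95,"dz":0,"rx":0,"ry":0,"rz":0},
  {"dx":0,"dy":-0.95,"dz":0,"rx":0,"ry":0,"rz":0},
  {"dx":0,"dy":-0.95,"dz":0,"rx":0,"ry":0,"rz":0},
  {"dx":0,"dy":-0.95,"dz":0,"rx":0,"ry":0,"rz":0},
  {"dx":0,"dy":-0.8,"dz":0,"rx":0,"ry":0,"rz":0},
  {"dx":0,"dy":-0.5,"dz":0,"rx":0,"ry":0,"rz":0},
  {"dx":0,"dy":-0.3,"dz":0,"rx":0,"ry":0,"rz":0},
  {"dx":0,"dy":0,"dz":0,"rx":0,"ry":0,"rz":0},
])

```text
t: 40.7
tcp_pos: [0.6297, -0.2515, 0.2125]
tool_rot: [1.0, 0.026, -0.0, -0.0]
force: [0.4, 0.8, -2.7]
finger_gap: 0.268
gripper_force: 98.3
```

Emit:
move_arm([
  {"dx":0,"dy":0,"dz":-0.5,"rx":0,"ry":0,"rz":0},
  {"dx":0,"dy":0,"dz":-0.8,"rx":0,"ry":0,"rz":0},
  {"dx":0,"dy":0,"dz":-0.7,"rx":0,"ry":0,"rz":0},
  {"dx":0,"dy":0,"dz":-0.5,"rx":0,"ry":0,"rz":0},
  {"dx":0,"dy":0,"dz":-0.4,"rx":0,"ry":0,"rz":0},
  {"dx":0,"dy":0,"dz":-0.3,"rx":0,"ry":0,"rz":0},
  {"dx":0,"dy":0,"dz":-0.3,"rx":0,"ry":0,"rz":0},
  {"dx":0,"dy":0,"dz":-0.2,"rx":0,"ry":0,"rz":0},
  {"dx":0,"dy":0,"dz":-0.15,"rx":0,"ry":0,"rz":0},
  {"dx":0,"dy":0,"dz":-0.06,"rx":0,"ry":0,"rz":0},
])

```text
t: 41.95
tcp_pos: [0.6297, -0.2514, 0.1147]
tool_rot: [1.0, 0.026, 0.0, 0.0]
force: [0.7, 0.3, -3.1]
finger_gap: 0.264
gripper_force: 98.3
```

Emit:
move_arm([
  {"dx":0,"dy":0,"dz":-0.04,"rx":0,"ry":0,"rz":0},
  {"dx":0,"dy":0,"dz":-0.04,"rx":0,"ry":0,"rz":0},
  {"dx":0,"dy":0,"dz":-0.04,"rx":0,"ry":0,"rz":0},
  {"dx":0,"dy":0,"dz":0,"rx":0,"ry":0,"rz":0},
  {"dx":0,"dy":0,"dz":0,"rx":0,"ry":0,"rz":0},
  {"dx":0,"dy":0,"dz":0,"rx":0,"ry":0,"rz":0},
  {"dx":0,"dy":0,"dz":0,"rx":0,"ry":0,"rz":0},
  {"dx":0,"dy":0,"dz":0,"rx":0,"ry":0,"rz":0},
  {"dx":0,"dy":0,"dz":0,"rx":0,"ry":0,"rz":0},
  {"dx":0,"dy":0,"dz":0,"rx":0,"ry":0,"rz":0},
])

```text
t: 43.2
tcp_pos: [0.6298, -0.2515, 0.1119]
tool_rot: [1.0, 0.026, 0.0, 0.0]
force: [-1.1, 0.1, -2.5]
finger_gap: 0.265
gripper_force: 98.3
```

Contact is just about to start, so I'll lower it a little more, then release.

Emit:
move_arm([
  {"dx":0,"dy":0,"dz":-0.03,"rx":0,"ry":0,"rz":0},
  {"dx":0,"dy":0,"dz":-0.03,"rx":0,"ry":0,"rz":0},
  {"dx":0,"dy":0,"dz":-0.02,"rx":0,"ry":0,"rz":0},
  {"dx":0,"dy":0,"dz":0,"rx":0,"ry":0,"rz":0},
  {"dx":0,"dy":0,"dz":0,"rx":0,"ry":0,"rz":0},
  {"dx":0,"dy":0,"dz":0,"rx":0,"ry":0,"rz":0},
  {"dx":0,"dy":0,"dz":0,"rx":0,"ry":0,"rz":0},
  {"dx":0,"dy":0,"dz":0,"rx":0,"ry":0,"rz":0},
  {"dx":0,"dy":0,"dz":0,"rx":0,"ry":0,"rz":0},
  {"dx":0,"dy":0,"dz":0,"rx":0,"ry":0,"rz":0},
])

```text
t: 44.45
tcp_pos: [0.6298, -0.2515, 0.1118]
tool_rot: [1.0, 0.026, 0.0, 0.0]
force: [-2.5, 0.9, 7.2]
finger_gap: 0.266
gripper_force: 99.1
```

Emit:
move_arm([
  {"dx":0,"dy":0,"dz":0,"rx":0,"ry":0,"rz":0},
  {"dx":0,"dy":0,"dz":0,"rx":0,"ry":0,"rz":0},
  {"dx":0,"dy":0,"dz":0,"rx":0,"ry":0,"rz":0},
  {"dx":0,"dy":0,"dz":0,"rx":0,"ry":0,"rz":0},
  {"dx":0,"dy":0,"dz":0,"rx":0,"ry":0,"rz":0},
  {"dx":0,"dy":0,"dz":0.3,"rx":0,"ry":0,"rz":0},
  {"dx":0,"dy":0,"dz":0.7,"rx":0,"ry":0,"rz":0},
  {"dx":0,"dy":0,"dz":0.9,"rx":0,"ry":0,"rz":0},
  {"dx":0,"dy":0,"dz":0.9,"rx":0,"ry":0,"rz":0},
  {"dx":0,"dy":0,"dz":0.9,"rx":0,"ry":0,"rz":0},
], claw=100)

```text
t: 45.7
tcp_pos: [0.6301, -0.2516, 0.2048]
tool_rot: [1.0, 0.026, 0.001, 0.001]
force: [-0.2, -0.0, 0.6]
finger_gap: 0.998
gripper_force: 0.0
```

Emit:
move_arm([
  {"dx":-0.5,"dy":-0.5,"dz":0.8,"rx":0,"ry":0,"rz":0},
  {"dx":-0.8,"dy":-0.8,"dz":0.8,"rx":0,"ry":0,"rz":0},
  {"dx":-0.9,"dy":-0.9,"dz":0.6,"rx":0,"ry":0,"rz":0},
  {"dx":-0.9,"dy":-0.9,"dz":0.4,"rx":0,"ry":0,"rz":0},
  {"dx":-0.9,"dy":-0.9,"dz":0,"rx":0,"ry":0,"rz":0},
  {"dx":-0.9,"dy":-0.9,"dz":0,"rx":0,"ry":0,"rz":0},
  {"dx":-0.5,"dy":-0.5,"dz":0,"rx":0,"ry":0,"rz":0},
  {"dx":0,"dy":0,"dz":0,"rx":0,"ry":0,"rz":0},
  {"dx":0,"dy":0,"dz":0,"rx":0,"ry":0,"rz":0},
  {"dx":0,"dy":0,"dz":0,"rx":0,"ry":0,"rz":0},
])

```text
t: 46.95
tcp_pos: [0.4954, -0.3855, 0.2673]
tool_rot: [1.0, 0.027, 0.0, -0.0]
force: [0.3, 0.0, -0.3]
finger_gap: 1.001
gripper_force: 0.0
```

```bash
python3 -c "
from wr import *
sc=cams.snapshot('scene'); sd=cams.snapshot('side')
a=cv2.resize(sc[80:320,90:410],(400,300),interpolation=cv2.INTER_CUBIC)
b=cv2.resize(sd[100:340,150:470],(400,300),interpolation=cv2.INTER_CUBIC)
c=np.hstack([cv2.resize(sc[220:340,100:260],(400,300),interpolation=cv2.INTER_CUBIC),cv2.resize(sd[70:190,270:430],(400,300),interpolation=cv2.INTER_CUBIC)])
cv2.imwrite('pics/m8.png',np.vstack([np.hstack([a,b]),c])[:,:,::-1])"
```

```text
(no output)
```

View pics/m8.png

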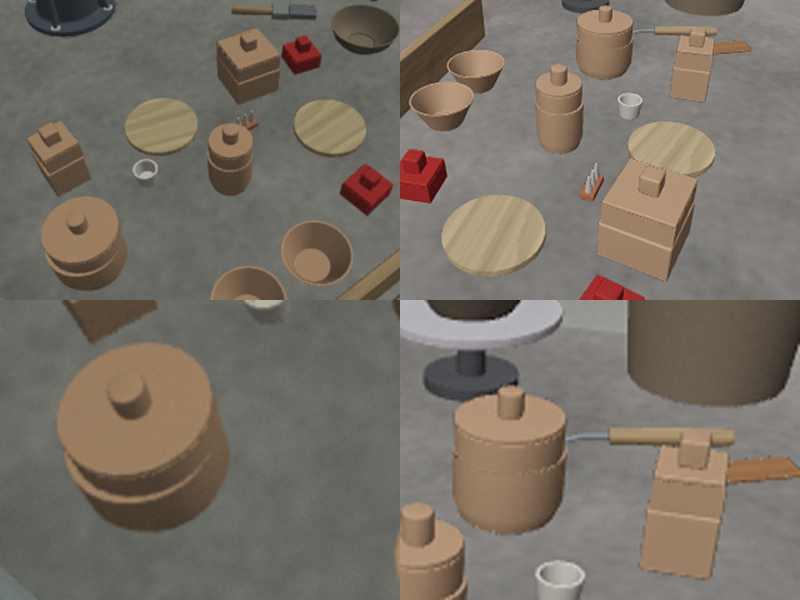

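The four lids are on their jars and the cup and stand look untouched. The big round lid shows a ledge at the lower left (crop 65-215, about 460), so I'll quantify its offset against the jar.

Run:
```python
from geo import *
L,R,T,B=(0,0),(0,1),(1,0),(1,1)
def fit(v,o,P,x0=(.63,-.25)):
    f=lambda p:np.array([(lambda q:(q.max() if mx else q.min()))(proj(v,circ(p[0],p[1],h,r))[:,ax])-(o[ax]+val/2.5-.3) for (ax,mx),val,h,r in P])
    s=least_squares(f,x0,x_scale=[.01,.01]); return s.x.round(4),s.fun.round(1)
print("scene lid",fit("scene",(100,220),[(L,58,.106,.054),(R,214,.106,.054),(T,343,.106,.054)] and [(L,58,.106,.054),(R,214,.106,.054),((1,0),43,.106,.054)]))
print("scene jar",fit("scene",(100,220),[(R,230,.07,.056),(L,65,.07,.056),(B,224,0.004,.053)]))
print("side lid",fit("side",(270,70),[(L,54,.106,.054),(R,166,.106,.054),(T,96,.106,.054)]))
print("side jar",fit("side",(270,70),[(L,52,.07,.056),(R,165,.07,.056),(B,228,.004,.053)]))
```

```text
scene lid (array([ 0.6307, -0.2496]), array([-0.,  0., -0.]))
scene jar (array([ 0.6229, -0.2461]), array([-2.2,  2.1,  0.2]))
side lid (array([ 0.6239, -0.241 ]), array([-0.3,  0.3, -0.1]))
side jar (array([ 0.6297, -0.2624]), array([-0.1,  0.1, -0. ]))
```

The lid's contact height (TCP 0.1118 m) matches a full seat on the shoulder, so the neck keeps its offset under 9 mm. Handing in.

```bash
python3 -c "
from station import order
print(order.sign_off())"
```

```text
the job is handed in; nothing more can be done
None
```

All four lids are on their own jars, seated at the expected heights with the square ones turned to line up, the cup and cone stand were left alone, and the job was handed in at about 47 s; no verdict came back.

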